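# Strip the router table and send off the tote

## Task

Strip the router table for the night: press in the red release button, twist the brass guide bush a quarter turn counter-clockwise in its mount, lift it off and put it in the wooden tote tray. Put every steel collet nut lying on the bench into the tray too, and only when all is in it slide the tray along the bench by its handle, without lifting it off the bench or letting it touch the brass bench dogs, to rest inside the yellow square, its sides square to the square's. Leave the grey slab, the glue bottle and the mug where they stand.

Things in the scene. Friction and masses are not known exactly. Their poses are not given: they have to be found in the camera images.
- release (a joint): Red latching release button of the mount: 0 = out (bush locked), 0.007 m = fully pressed. It moves straight down, needs about 3 N, and stays down when let go. Pressed fully (6 mm or more) the bush is free to turn.
- release_top (a point): Centre of the top of the red button (22 mm across), which stands 14 mm above the grey plate when out, 7 mm when pressed. It sits 68 mm from the mount's axis, clear of the mount's collar.
- mount (a point): Centre of the bayonet mount on the grey plate top of the router table, a fixed plywood block 210 x 210 x 70 mm (x, y along its sides). A collar 80 mm across and 10 mm high and two claws as high, at +x and -x, reach in to 28 mm from the axis and hold the bush's bar down. Bush x starts along mount x; turned counter-clockwise from above it lifts free at 55 to 95 deg; a stop ends the turn near 100.
- bush_grip (a point): Guide bush, loose, 160 g, 48 mm high: at its foot a round flange 50 mm across and a locking bar 64 x 18 mm along x, both 4 mm thick; above, a plain round brass body 30 mm across. This point: on its axis, 32 mm above its underside; z along the axis. Locked, its underside is on the plate. Gripping it in the mount, keep fingertips 12 mm above the plate, over the claws.
- tray_handle (a point): Wooden tray, 0.4 kg, 200 x 200 mm, walls 30 high and 6 thick, floor 6 thick. This point: over its centre, in the handle, 50 mm above its underside; axes the tray's, z up. Handle 14 mm thick (x), 70 long (y), top 60 mm above the underside; under it a 14 mm divider 30 high along y leaves two bays, 87 mm (x) by 188 mm (y), centred at x = -50 and +50 mm.
- tray: The same tray: centre of its underside, same axes.
- dogs: Three fixed brass bench dogs, upright posts 24 mm across and 35 mm high, in a row at x = 0, 70 and 140 mm from this point, which is the foot of the nearest to the robot; the row runs straight away from the robot along x. The way round is on the robot's side of the row.
- mark_center (a point): Centre of the yellow square painted flat on the bench (250 mm outside, 8 mm lines, 234 mm inside), x and y along its sides. The tray goes inside it, its x axis along the square's x axis (either way round).
- collet1_center (a point): A steel collet nut: loose plain cylinder 28 mm across, 28 mm high, 70 g, standing on the bench. This point is its centre, half-way up; z is its axis. Two to four of the five are present.
- collet2_center (a point): A steel collet nut: loose plain cylinder 28 mm across, 28 mm high, 70 g, standing on the bench. This point is its centre, half-way up; z is its axis. Two to four of the five are present.
- collet3_center (a point): A steel collet nut: loose plain cylinder 28 mm across, 28 mm high, 70 g, standing on the bench. This point is its centre, half-way up; z is its axis. Two to four of the five are present.
- collet4_center (a point): A steel collet nut: loose plain cylinder 28 mm across, 28 mm high, 70 g, standing on the bench. This point is its centre, half-way up; z is its axis. Two to four of the five are present.
- collet5_center (a point): A steel collet nut: loose plain cylinder 28 mm across, 28 mm high, 70 g, standing on the bench. This point is its centre, half-way up; z is its axis. Two to four of the five are present.
- slab: Bystander: loose grey sample slab 90 x 160 x 12 mm lying beyond the work; origin at the centre of its underside.
- glue: Bystander: yellow glue bottle 60 mm across, 150 mm high; origin at the centre of its underside.
- mug: Bystander: blue mug 76 mm across, 90 mm high; origin at the centre of its underside.
Not all that is in view belongs to the job. Leave any orange look-alike of the part that bears collet5_center alone.

How it is judged:
On the way, in this order (a step that is already met when the one before it is completed fails the run):
1. the release button is pressed in, the bush still locked (value of joint release above 0.0055 m and angle between the x axis of bush_grip and the x axis of mount, either way round below 0.5 rad and distance between bush_grip and mount below 0.04 m), for 0.1 s.
2. the bush is turned a quarter turn in the mount (60 degrees at least) (angle between the x axis of bush_grip and the x axis of mount, either way round above 1.05 rad and distance between bush_grip and mount below 0.042 m), for 0.1 s.
3. the bush and every collet nut are in the tray, which is still away from the yellow square (x of collet1_center in the frame of tray_handle between -0.094 and 0.094 m and y of collet1_center in the frame of tray_handle between -0.094 and 0.094 m and z of collet1_center in the frame of tray_handle between -0.055 and -0.012 m and x of collet2_center in the frame of tray_handle between -0.094 and 0.094 m and y of collet2_center in the frame of tray_handle between -0.094 and 0.094 m and z of collet2_center in the frame of tray_handle between -0.055 and -0.012 m and x of collet3_center in the frame of tray_handle between -0.094 and 0.094 m and y of collet3_center in the frame of tray_handle between -0.094 and 0.094 m and z of collet3_center in the frame of tray_handle between -0.055 and -0.012 m and x of collet4_center in the frame of tray_handle between -0.094 and 0.094 m and y of collet4_center in the frame of tray_handle between -0.094 and 0.094 m and z of collet4_center in the frame of tray_handle between -0.055 and -0.012 m and x of collet5_center in the frame of tray_handle between -0.094 and 0.094 m and y of collet5_center in the frame of tray_handle between -0.094 and 0.094 m and z of collet5_center in the frame of tray_handle between -0.055 and -0.012 m and x of bush_grip in the frame of tray_handle between -0.094 and 0.094 m and y of bush_grip in the frame of tray_handle between -0.094 and 0.094 m and z of bush_grip in the frame of tray_handle between -0.055 and 0.002 m and horizontal distance between tray_handle and mark_center above 0.12 m), for 0.2 s.
At the end, for the whole second after the job is handed in: The guide bush and every collet nut present are in the tray, lying or standing below the level of its handle; the tray stands flat and at rest on the bench, its centre within 30 mm of the yellow square's centre and its x axis within 0.25 rad of the square's (x of collet1_center in the frame of tray_handle between -0.094 and 0.094 m and y of collet1_center in the frame of tray_handle between -0.094 and 0.094 m and z of collet1_center in the frame of tray_handle between -0.055 and -0.012 m and x of collet2_center in the frame of tray_handle between -0.094 and 0.094 m and y of collet2_center in the frame of tray_handle between -0.094 and 0.094 m and z of collet2_center in the frame of tray_handle between -0.055 and -0.012 m and x of collet3_center in the frame of tray_handle between -0.094 and 0.094 m and y of collet3_center in the frame of tray_handle between -0.094 and 0.094 m and z of collet3_center in the frame of tray_handle between -0.055 and -0.012 m and x of collet4_center in the frame of tray_handle between -0.094 and 0.094 m and y of collet4_center in the frame of tray_handle between -0.094 and 0.094 m and z of collet4_center in the frame of tray_handle between -0.055 and -0.012 m and x of collet5_center in the frame of tray_handle between -0.094 and 0.094 m and y of collet5_center in the frame of tray_handle between -0.094 and 0.094 m and z of collet5_center in the frame of tray_handle between -0.055 and -0.012 m and x of bush_grip in the frame of tray_handle between -0.094 and 0.094 m and y of bush_grip in the frame of tray_handle between -0.094 and 0.094 m and z of bush_grip in the frame of tray_handle between -0.055 and 0.002 m and horizontal distance between tray_handle and mark_center below 0.03 m and angle between the x axis of tray_handle and the x axis of mark_center, either way round below 0.25 rad and height (world z) of tray below 0.006 m and angle between tray_handle's own z axis and vertical below 0.05 rad and linear speed of tray below 0.02 m/s); the robot touches nothing.
It fails at once if the tray touches a bench dog (contact force between tray and dogs above 0.5 N).
It fails at once if the tray is lifted more than 20 mm off the bench (height (world z) of tray above 0.02 m).
It fails at once if a bystander is moved more than 30 mm (distance of any of slab, glue, mug from where it was at the start of the episode above 0.03 m).
Of collet1, collet2, collet3, collet4, collet5 only 2 to 4 are there at a start; the rules pass over those that are not, and their reading is None.
At some moment in a run one of collet1, collet2, collet3, collet4, collet5 may be knocked a few centimetres aside while the robot is not near it.
Once in a run the grip may slacken for a moment while it holds something.
It also fails if it takes over 210 s, if anything falls off the work surface, if the arm or the gripper's body presses on something with over 40 N, if the wrist force passes 120 N, or if a joint passes its speed limit or range.

## Robot

A 7-joint arm with a two-finger parallel gripper is mounted at the origin on the work surface. World frame = base frame: x ahead of the robot, y to its left, z up, the work surface at z = 0. Lengths are in m, angles in rad, forces in N, time in s.
With the tool pointing down it reaches from about 0.4 to 0.85 m from the base axis. Payload 4.5 kg.
Tool frame: the origin (TCP) lies midway between the tips of the shut fingers; the grasp point (between the pads) lies 19 mm behind it; z points along the fingers, y is the line along which they close (so a half turn about z gives the same grasp; the last joint's range is limited). The gripper opens to 88 mm and grips with 3 to 60 N. Pads are 18 mm wide; open, the fingers measure 123 mm over their backs; the gripper's body (75 mm by 187 mm) begins 45 mm behind the grasp point.
Start: joints at [-1.249, 0.689, -0.195, 1.565, 0.157, 0.902, -0.215], TCP at [0.177, 0.599, 0.239] pointing down, gripper open.
Joint ranges: [-3.01, 3.01], [-0.46, 2.08], [-1.47, 1.51], [0.13, 2.56], [-1, 4.14], [0.04, 2.09], [-2.66, 2.66]. Speed limits (rad/s): [2.57, 2.57, 3.14, 3.14, 3.14, 3.14, 3.14].

## Interface

Orientations are given as a unit quaternion [x, y, z, w].
In Python, from plant import r gives the robot as it stands.
- The arm moves only by the tool carry_out, never from a script. Its argument "plan" is a list of rows, each an object with "rot": the turn, a rotation vector about the tool's x, y, z in rad, a list of three; "xyz": the shift along the tool's x, y, z in m, a list of three; "grip": the closure in counts, from 0 (fully open) to 255 (shut). In form: [{"rot": [wx, wy, wz], "xyz": [dx, dy, dz], "grip": grip}, ...]. A call has 1 to 8 rows; each row is the pose to reach, as a shift and turn from the pose commanded when the call began, along the tool's axes at that moment; what a row does not reach only later rows make up. A row lasts 1/12 s, in which the tool goes at most 41.7 mm and 7.16 degrees, less where a joint would pass 70% of its speed; a pose out of reach is approached as far as the arm can. A call with a gripper value outside its range is refused whole. The fingers move at their own pace and stop on an object; "squeeze" is the grip in N (left out, the last holds). Time passes only in rows, so rows that repeat a pose let the fingers close. It gives the time, the measured TCP pose, the force, the opening and the grip force at its end, in the units of the state.
- r.get_state(): the state, without advancing time (a new reading comes with each control period).
- r.snapshot(name): name is "side" or "top"; returns the picture (384x512x3 uint8, red, green, blue); there is no depth.
- r.camera_params(name): a dict with "fx", "fy", "cx", "cy" (pixels), "distortion" ([k1, k2, p1, p2, k3] as OpenCV has them; the pictures are not rectified), "position" and "attitude" of the camera in the world. Camera axes: x right, y down, z forward; pixel columns grow to the right and rows downward; lengths in m; the calibration is good to about 2 mm. A picture is of the moment at which its call begins. camera_params takes no time and is no camera call.
- r.finish_job(): hands the job in; it is judged then, once.
The state is a dict: "clock": time; "q": joint angles; "qd": joint speeds; "joint_torque": joint torques, N m; "tool_pos": TCP position; "eef_rot": TCP orientation; "contact_force": force on the tool from outside, world axes, zero at the start; "moment": the same for the moment, N m; "opening": opening from 0.0 (shut) to 1.0 (fully open); "finger_force": force on a finger pad.
Only numpy, scipy, OpenCV 4.12 (cv2) and the standard library are available. Lean on these libraries where they do the work, as an engineer would, in place of code of your own. Each camera call takes 0.05 s, during which the arm holds its last target. There are 200 camera calls.

## Working session

There is one attempt and no reset: what is moved stays moved. The work goes in short steps, Python scripts to look and compute and a tool call to move; the robot and the scene stay as the last step left them, time stands still between calls to the robot, and variables do not carry over. Pictures are saved under pics/ and viewed, at most 14 in all, crops included, and the job is handed in when it is done.

Besides the shell and the picture viewer there is one more tool, called after "Request:" as name([rows], argument=value, ...), one row to a line, values as JSON. carry_out: Moves the arm, as the interface text tells. Its arguments: {"type":"object","properties":{"plan":{"type":"array"},"squeeze":{"type":"number"}},"required":["plan"]}

```bash
ls; mkdir -p pics; python3 - <<'E'
from plant import r
import cv2,json
for n in("top","side"):
    im=r.snapshot(n); cv2.imwrite(f"pics/{n}0.png",cv2.cvtColor(im,cv2.COLOR_RGB2BGR)); print(r.camera_params(n))
print(r.get_state())
E
```

```text
pics
{'fx': 442.18944581794733, 'fy': 442.18944581794733, 'cx': 252.53387253247635, 'cy': 192.80789278550418, 'distortion': array([-0.01012497,  0.        ,  0.        ,  0.        ,  0.        ]), 'position': array([ 0.40570778, -0.01020965,  1.23978449]), 'attitude': array([ 0.7143437 , -0.69735985,  0.03720005, -0.04492746])}
{'fx': 389.93762889541466, 'fy': 389.93762889541466, 'cx': 254.5347864430564, 'cy': 194.20513274353257, 'distortion': array([-0.07056443,  0.        ,  0.        ,  0.        ,  0.        ]), 'position': array([ 0.23874697, -0.85564486,  0.63175092]), 'attitude': array([ 0.86211922, -0.13176451,  0.08794315, -0.48130507])}
{'clock': 0.1, 'q': array([-1.24917178,  0.68988784, -0.19449201,  1.56619035,  0.15730345,
        0.90252295, -0.21508374]), 'qd': array([ 0.00059699, -0.0019866 , -0.00204992, -0.0019941 ,  0.00120788,
        0.00082122,  0.00222978]), 'joint_torque': array([-4.20637560e-03, -5.28500926e+01, -1.27189022e+00, -1.53838331e+01,
       -5.25725016e-02,  1.97922534e-03,  3.54833458e-05]), 'tool_pos': array([0.17731903, 0.59874666, 0.23801043]), 'eef_rot': array([ 1.43382866e-01,  9.89666963e-01, -8.08513279e-04, -4.58494186e-05]), 'contact_force': array([0.22830218, 0.05626   , 0.53796811]), 'moment': array([-0.01562576, -0.01593354, -0.0215676 ]), 'finger_force': 0.0, 'opening': 1.001714747664317}
```

View pics/top0.png

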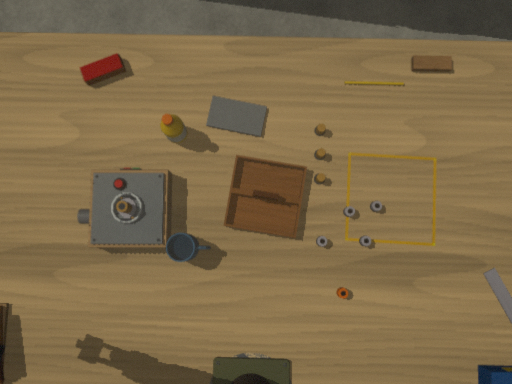

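View pics/side0.png

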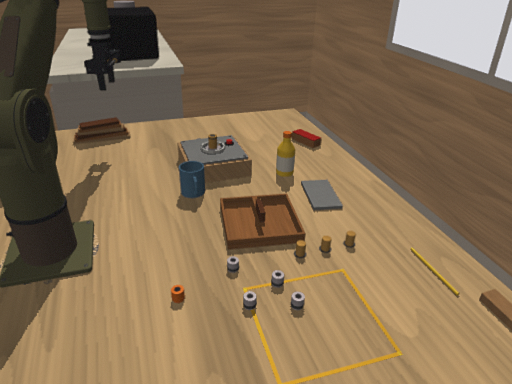

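Top view shows the mount at about (125,207) and the red button at (119,183). The tray is at (266,197), with the dogs at (321,130), (320,154) and (320,179) and the yellow square centred on (391,199). Steel-grey cylinders are at (349,212), (376,206), (322,241) and (366,240), and these fit the collet nuts. The cylinder at (343,293) is orange, so it is the look-alike. I'll confirm all this in an enlarged crop.

```bash
cat > h.py <<'E'
from plant import r
import numpy as np, cv2
from scipy.spatial.transform import Rotation as R
def cam(n):
    p=r.camera_params(n); K=np.array([[p['fx'],0,p['cx']],[0,p['fy'],p['cy']],[0,0,1]])
    return K,p['distortion'],np.array(p['position']),R.from_quat(p['attitude']).as_matrix()
def p2w(n,px,z):
    """pixels -> world points on the plane at height z"""
    K,D,c,A=cam(n); px=np.atleast_2d(np.array(px,float))
    u=cv2.undistortPoints(px[:,None],K,D)[:,0]
    d=np.c_[u,np.ones(len(u))]@A.T
    return c+d*((z-c[2])/d[:,2])[:,None]
def w2p(n,X):
    K,D,c,A=cam(n); X=np.atleast_2d(np.array(X,float))
    return cv2.projectPoints(X,cv2.Rodrigues(A.T)[0],-A.T@c,K,D)[0][:,0]
def go(xyz,yaw=None):
    """shift and turn (tool axes) from the present pose to TCP xyz, tool y axis at yaw (mod pi), tool down"""
    s=r.get_state(); T=R.from_quat(s['eef_rot']); d=T.inv().apply(np.array(xyz)-s['tool_pos'])
    ty=T.apply([0,1,0]); cy=np.arctan2(ty[1],ty[0]); print('tcp',s['tool_pos'].round(4),'y-yaw',round(cy,3),'q7',round(s['q'][6],2),'t',s['clock'])
    print('xyz',d.round(4).tolist(),end=' ')
    if yaw is not None:
        for k in (-1,0,1):
            w=yaw+k*np.pi; yv=np.array([np.cos(w),np.sin(w),0]); z=np.array([0,0,-1.]); x=np.cross(yv,z)
            v=(T.inv()*R.from_matrix(np.c_[x,yv,z])).as_rotvec()
            if abs(v[2])<1.6: print('rot',v.round(3).tolist(),end=' ')
    print()
def save(n,name,box=None,k=1):
    im=cv2.cvtColor(r.snapshot(n),cv2.COLOR_RGB2BGR)
    if box: im=im[box[1]:box[3],box[0]:box[2]]
    cv2.imwrite('pics/'+name,cv2.resize(im,None,fx=k,fy=k,interpolation=cv2.INTER_CUBIC)); return im
E
python3 - <<'E'
from h import *
im=cv2.imread('pics/top0.png')
a=cv2.resize(im[145:265,75:215],None,fx=4,fy=4,interpolation=cv2.INTER_CUBIC)[:, :]
b=cv2.resize(im[150:300,215:450],None,fx=3.4,fy=3.4,interpolation=cv2.INTER_CUBIC)
cv2.imwrite('pics/a.png',a);cv2.imwrite('pics/b.png',b)
E
```

```text
(no output)
```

View pics/a.png

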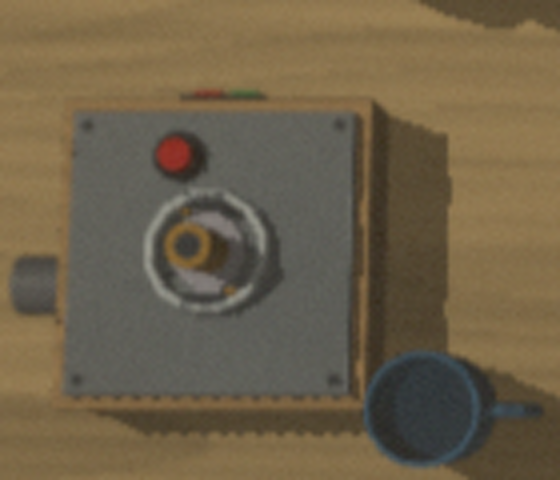

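View pics/b.png

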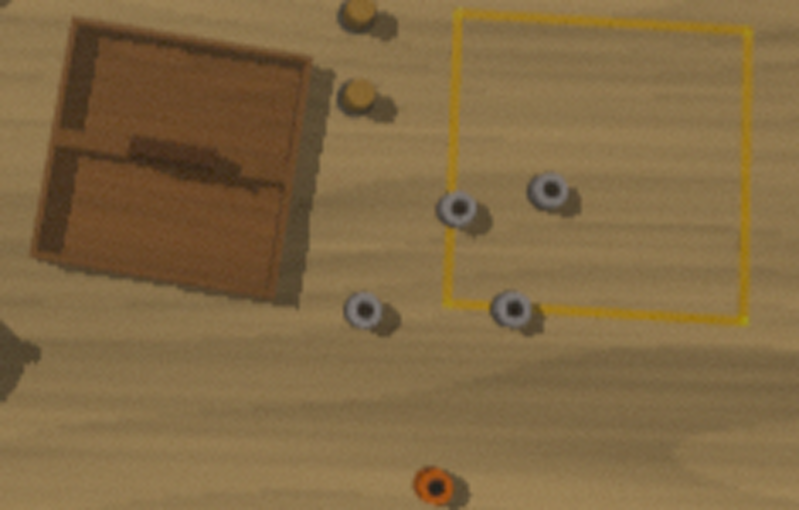

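The crops show four steel nuts at crop b (459,209), (551,189), (365,311) and (514,309). They're plain grey, and the orange one at (436,487) is left alone. In crop a the button top is at (177,154), the bush top at (189,246) and the collar at (207,251).

```bash
python3 - <<'E'
from h import *
def cb(p): return (np.array(p,float)+.5)/3.4-.5+[215,150]
def ca(p): return (np.array(p,float)+.5)/4-.5+[75,145]
f=lambda px,z:p2w('top',px,z)[:,:2].round(4).tolist()
print('nuts',f(cb([(459,209),(551,189),(365,311),(514,309)]),.028))
t=p2w('top',cb([(75,18),(312,58),(272,302),(32,257)]),.03);print('tray',t.mean(0),t.round(3)[:,:2].tolist())
print('yaw tray x', np.degrees([np.arctan2(*(t[i]-t[j])[1::-1]) for i,j in((0,3),(1,2))]), 'y', np.degrees([np.arctan2(*(t[i]-t[j])[1::-1]) for i,j in((0,1),(3,2))]))
m=p2w('top',cb([(456,9),(752,30),(746,325),(444,307)]),0);print('mark',m.mean(0),np.degrees([np.arctan2(*(m[i]-m[j])[1::-1]) for i,j in((0,3),(1,2))]),np.degrees([np.arctan2(*(m[i]-m[j])[1::-1]) for i,j in((0,1),(3,2))]))
print('dogs',f(cb([(361,14),(360,93)]),.035))
print('bushtop',f(ca([(189,246)]),.118),'collar',f(ca([(207,251)]),.08),'btn',f(ca([(177,154)]),.084))
p=p2w('top',ca([(75,112),(356,112),(350,395),(65,395)]),.07);print('plate',p.mean(0),p.round(3)[:,:2].tolist())
print('orange',f(cb([(436,487)]),.028), 'mug',f(ca([(428,408)]),.09),'glue',f([(172,121)],.15))
E
```

```text
nuts [[0.5027, -0.2626], [0.5207, -0.3368], [0.4191, -0.1875], [0.4236, -0.3065]]
tray [ 0.5387761  -0.03092035  0.03      ] [[0.652, 0.051], [0.623, -0.143], [0.424, -0.113], [0.456, 0.08]]
yaw tray x [-8.39832674 -8.5544306 ] y [81.57586011 80.80431058]
mark [ 0.54334896 -0.38458086  0.        ] [-2.2928663  -2.47173605] [87.18961908 87.96685634]
dogs [[0.6594, -0.1816], [0.5944, -0.1812]]
bushtop [[0.4944, 0.3366]] collar [[0.4944, 0.3362]] btn [[0.558, 0.3587]]
plate [0.49444009 0.33626177 0.07      ] [[0.587, 0.434], [0.591, 0.244], [0.402, 0.239], [0.398, 0.428]]
orange [[0.2822, -0.2444]] mug [[0.3954, 0.1839]] glue [[0.7112, 0.2119]]
```

```bash
python3 - <<'E'
from h import *
go([.558,.3587,.13])
E
```

```text
tcp [0.1773 0.5987 0.238 ] y-yaw 1.283 q7 -0.22 t 0.1
xyz [-0.4331, -0.122, 0.1083]
```

Request:
carry_out([
  {"rot": [0,0,0],"xyz": [-0.433,-0.122,0.03],"grip": 255},
  {"rot": [0,0,0],"xyz": [-0.433,-0.122,0.03],"grip": 255},
  {"rot": [0,0,0],"xyz": [-0.433,-0.122,0.03],"grip": 255},
  {"rot": [0,0,0],"xyz": [-0.433,-0.122,0.03],"grip": 255},
  {"rot": [0,0,0],"xyz": [-0.433,-0.122,0.03],"grip": 255},
  {"rot": [0,0,0],"xyz": [-0.433,-0.122,0.03],"grip": 255},
  {"rot": [0,0,0],"xyz": [-0.433,-0.122,0.03],"grip": 255},
  {"rot": [0,0,0],"xyz": [-0.433,-0.122,0.03],"grip": 255},
], squeeze=20)

```text
clock: 0.77
tool_pos: [0.4601, 0.4203, 0.2161]
eef_rot: [0.143, 0.99, -0.0, -0.0]
contact_force: [0.7, 0.7, -0.1]
opening: 0.418
finger_force: 0.0
```

```bash
python3 - <<'E'
from h import *
go([.558,.3587,.10])
E
```

```text
tcp [0.4601 0.4203 0.2161] y-yaw 1.283 q7 0.29 t 0.7667
xyz [-0.1114, -0.0312, 0.1161]
```

Request:
carry_out([
  {"rot": [0,0,0],"xyz": [-0.111,-0.031,0.04],"grip": 255},
  {"rot": [0,0,0],"xyz": [-0.111,-0.031,0.04],"grip": 255},
  {"rot": [0,0,0],"xyz": [-0.111,-0.031,0.04],"grip": 255},
  {"rot": [0,0,0],"xyz": [-0.111,-0.031,0.04],"grip": 255},
  {"rot": [0,0,0],"xyz": [-0.111,-0.031,0.08],"grip": 255},
  {"rot": [0,0,0],"xyz": [-0.111,-0.031,0.11],"grip": 255},
  {"rot": [0,0,0],"xyz": [-0.111,-0.031,0.116],"grip": 255},
  {"rot": [0,0,0],"xyz": [-0.111,-0.031,0.116],"grip": 255},
])

```text
clock: 1.43
tool_pos: [0.5545, 0.3596, 0.0981]
eef_rot: [0.143, 0.99, -0.002, -0.002]
contact_force: [-0.6, -0.3, 1.2]
opening: 0.003
finger_force: 0.0
```

```bash
python3 - <<'E'
from h import *
go([.558,.3587,.076])
save('top','c.png',(75,145,215,265),4)
E
```

```text
tcp [0.5545 0.3596 0.0981] y-yaw 1.284 q7 0.42 t 1.4333
xyz [-0.0037, 0.0002, 0.0221]
```

View pics/c.png

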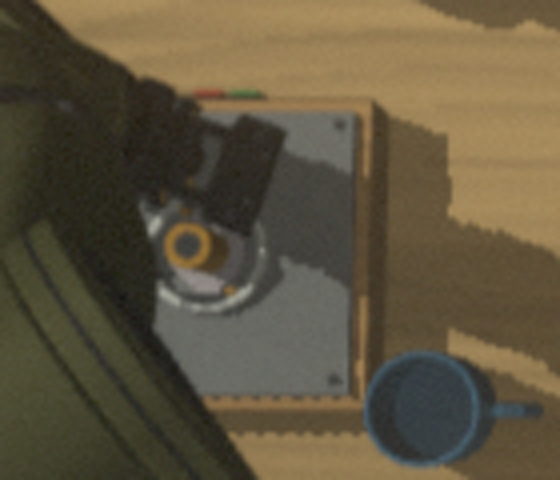

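The gripper hides the button, as it should, and sits just clear of the bush at (189,246). Now I press.

Request:
carry_out([
  {"rot": [0,0,0],"xyz": [-0.003,0,0.012],"grip": 255},
  {"rot": [0,0,0],"xyz": [-0.003,0,0.018],"grip": 255},
  {"rot": [0,0,0],"xyz": [-0.003,0,0.022],"grip": 255},
  {"rot": [0,0,0],"xyz": [-0.003,0,0.024],"grip": 255},
  {"rot": [0,0,0],"xyz": [-0.003,0,0.024],"grip": 255},
  {"rot": [0,0,0],"xyz": [-0.003,0,0.024],"grip": 255},
  {"rot": [0,0,0],"xyz": [-0.003,0,0.024],"grip": 255},
])

```text
clock: 2.07
tool_pos: [0.5602, 0.3603, 0.0775]
eef_rot: [0.143, 0.99, 0.001, 0.001]
contact_force: [0.8, -0.8, 4.9]
opening: 0.003
finger_force: 2.5
```

Request:
carry_out([
  {"rot": [0,0,0],"xyz": [0,0,0.003],"grip": 255},
  {"rot": [0,0,0],"xyz": [0,0,0.003],"grip": 255},
  {"rot": [0,0,0],"xyz": [0,0,0.003],"grip": 255},
])

```text
clock: 2.32
tool_pos: [0.5603, 0.3604, 0.0773]
eef_rot: [0.144, 0.99, 0.001, 0.001]
contact_force: [-3.2, -3.9, 22.3]
opening: 0.004
finger_force: 11.5
```

Request:
carry_out([
  {"rot": [0,0,0],"xyz": [0,0,-0.035],"grip": 255},
  {"rot": [0,0,0],"xyz": [0,0,-0.065],"grip": 100},
  {"rot": [0,0,0],"xyz": [0,0,-0.065],"grip": 100},
  {"rot": [0,0,0],"xyz": [0,0,-0.065],"grip": 100},
  {"rot": [0,0,0],"xyz": [0,0,-0.065],"grip": 100},
])

```text
clock: 2.73
tool_pos: [0.5583, 0.3593, 0.1378]
eef_rot: [0.143, 0.99, -0.001, -0.001]
contact_force: [0.4, 0.5, -0.3]
opening: 0.283
finger_force: 0.0
```

```bash
python3 - <<'E'
from h import *
print(r.get_state()['q'].round(2))
go([.4944,.3364,.085])
E
```

```text
[-0.53  0.86 -0.22  1.52  0.24  0.79  0.44]
tcp [0.5583 0.3593 0.1378] y-yaw 1.283 q7 0.44 t 2.7333
xyz [0.0547, -0.04, 0.0529]
```

Request:
carry_out([
  {"rot": [0,0,0],"xyz": [0.032,-0.023,0],"grip": 100},
  {"rot": [0,0,0],"xyz": [0.055,-0.04,0],"grip": 100},
  {"rot": [0,0,0],"xyz": [0.055,-0.04,0],"grip": 100},
  {"rot": [0,0,0],"xyz": [0.055,-0.04,0],"grip": 100},
  {"rot": [0,0,0],"xyz": [0.055,-0.04,0.03],"grip": 100},
  {"rot": [0,0,0],"xyz": [0.055,-0.04,0.046],"grip": 100},
  {"rot": [0,0,0],"xyz": [0.055,-0.04,0.052],"grip": 100},
  {"rot": [0,0,0],"xyz": [0.055,-0.04,0.052],"grip": 100},
])

```text
clock: 3.4
tool_pos: [0.495, 0.3365, 0.0843]
eef_rot: [0.144, 0.99, -0.001, -0.001]
contact_force: [-0.2, -0.6, 0.8]
opening: 0.609
finger_force: 0.0
```

Request:
carry_out([
  {"rot": [0,0,0],"xyz": [0,0,0],"grip": 255},
  {"rot": [0,0,0],"xyz": [0,0,0],"grip": 255},
  {"rot": [0,0,0],"xyz": [0,0,0],"grip": 255},
  {"rot": [0,0,0],"xyz": [0,0,0],"grip": 255},
  {"rot": [0,0,0],"xyz": [0,0,0],"grip": 255},
  {"rot": [0,0,0],"xyz": [0,0,0],"grip": 255},
], squeeze=35)

```text
clock: 3.9
tool_pos: [0.4959, 0.3379, 0.0875]
eef_rot: [0.143, 0.99, 0.001, 0.001]
contact_force: [1.0, 1.2, 4.0]
opening: 0.331
finger_force: 35.0
```

Request:
carry_out([
  {"rot": [0,0,-0.12],"xyz": [0,0,0],"grip": 255},
  {"rot": [0,0,-0.24],"xyz": [0,0,0],"grip": 255},
  {"rot": [0,0,-0.36],"xyz": [0,0,0],"grip": 255},
  {"rot": [0,0,-0.48],"xyz": [0,0,0],"grip": 255},
  {"rot": [0,0,-0.6],"xyz": [0,0,0],"grip": 255},
  {"rot": [0,0,-0.7],"xyz": [0,0,0],"grip": 255},
  {"rot": [0,0,-0.7],"xyz": [0,0,0],"grip": 255},
])

```text
clock: 4.48
tool_pos: [0.4958, 0.3382, 0.0875]
eef_rot: [-0.206, 0.979, 0.001, 0.001]
contact_force: [0.5, 0.3, 5.0]
opening: 0.33
finger_force: 35.0
```

Request:
carry_out([
  {"rot": [0,0,-0.12],"xyz": [0,0,0],"grip": 255},
  {"rot": [0,0,-0.24],"xyz": [0,0,0],"grip": 255},
  {"rot": [0,0,-0.36],"xyz": [0,0,0],"grip": 255},
  {"rot": [0,0,-0.48],"xyz": [0,0,0],"grip": 255},
  {"rot": [0,0,-0.6],"xyz": [0,0,0],"grip": 255},
  {"rot": [0,0,-0.68],"xyz": [0,0,0],"grip": 255},
  {"rot": [0,0,-0.68],"xyz": [0,0,0],"grip": 255},
  {"rot": [0,0,-0.68],"xyz": [0,0,0],"grip": 255},
])

```text
clock: 5.15
tool_pos: [0.4953, 0.3383, 0.087]
eef_rot: [-0.518, 0.855, 0.001, 0.001]
contact_force: [-0.3, 2.9, 4.0]
opening: 0.332
finger_force: 35.0
```

```bash
python3 - <<'E'
from h import *
s=r.get_state();print(s['moment'],s['opening'],s['finger_force'],s['q'].round(2))
go([.4944,.3364,.2])
save('top','d.png',(75,145,215,265),4)
E
```

```text
[0.66056929 0.09469937 0.01445593] 0.33178397359028977 35.00019494444132 [-0.37  0.91 -0.55  1.75  0.71  0.68  1.35]
tcp [0.4953 0.3383 0.087 ] y-yaw 2.66 q7 1.35 t 5.15
xyz [0.0018, -0.0, -0.113]
```

View pics/d.png

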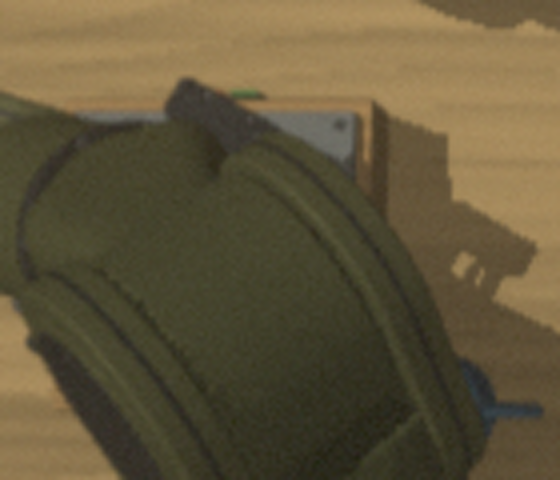

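The arm hides the bush in this picture. The tool has turned 79°, so I'll lift a little and watch the force.

Request:
carry_out([
  {"rot": [0,0,0],"xyz": [0,0,-0.002],"grip": 255},
  {"rot": [0,0,0],"xyz": [0,0,-0.004],"grip": 255},
  {"rot": [0,0,0],"xyz": [0,0,-0.006],"grip": 255},
  {"rot": [0,0,0],"xyz": [0,0,-0.009],"grip": 255},
  {"rot": [0,0,0],"xyz": [0,0,-0.009],"grip": 255},
])

```text
clock: 5.62
tool_pos: [0.4954, 0.3375, 0.096]
eef_rot: [-0.519, 0.855, 0.0, 0.0]
contact_force: [0.0, 3.9, -1.4]
opening: 0.329
finger_force: 35.0
```

Free: about 1.5 N, the bush's weight. Next, over to the tray.

Request:
carry_out([
  {"rot": [0,0,0],"xyz": [0,0,-0.035],"grip": 255},
  {"rot": [0,0,0],"xyz": [0,0,-0.07],"grip": 255},
  {"rot": [0,0,0],"xyz": [0,0,-0.1],"grip": 255},
  {"rot": [0,0,0],"xyz": [0,0,-0.1],"grip": 255},
])

```text
clock: 5.95
tool_pos: [0.4969, 0.3379, 0.2009]
eef_rot: [-0.519, 0.855, -0.0, 0.003]
contact_force: [1.1, 0.8, -1.8]
opening: 0.333
finger_force: 35.0
```

```bash
cat >> h.py <<'E'
TC=np.array([.5388,-.0309]); TY=np.radians(-8.6)
def tray(x,y,z): c,s=np.cos(TY),np.sin(TY); return [TC[0]+c*x-s*y,TC[1]+s*x+c*y,z]
E
python3 - <<'E'
from h import *
print(r.get_state()['contact_force'],r.get_state()['opening'])
print(tray(50,60,0) if 0 else tray(.05,.06,.2))
go(tray(.05,.06,.2),1.42)
E
```

```text
[ 1.09009697  0.76119269 -1.80106225] 0.33266848383593034
[np.float64(0.5972099396589728), np.float64(0.020948615690634866), 0.2]
tcp [0.4969 0.3379 0.2009] y-yaw 2.661 q7 1.46 t 5.95
xyz [0.2348, -0.2353, 0.0006] rot [-0.0, 0.007, 1.241]
```

Request:
carry_out([
  {"rot": [0,0,1.24],"xyz": [0.235,-0.235,0],"grip": 255},
  {"rot": [0,0,1.24],"xyz": [0.235,-0.235,0],"grip": 255},
  {"rot": [0,0,1.24],"xyz": [0.235,-0.235,0],"grip": 255},
  {"rot": [0,0,1.24],"xyz": [0.235,-0.235,0],"grip": 255},
  {"rot": [0,0,1.24],"xyz": [0.235,-0.235,0],"grip": 255},
  {"rot": [0,0,1.24],"xyz": [0.235,-0.235,0],"grip": 255},
  {"rot": [0,0,1.24],"xyz": [0.235,-0.235,0],"grip": 255},
  {"rot": [0,0,1.24],"xyz": [0.235,-0.235,0],"grip": 255},
])

```text
clock: 6.62
tool_pos: [0.5938, 0.0162, 0.1944]
eef_rot: [-0.042, 0.999, -0.001, -0.002]
contact_force: [0.7, -0.3, -1.7]
opening: 0.328
finger_force: 35.0
```

```bash
python3 - <<'E'
from h import *
s=r.get_state();print(s['contact_force'],s['opening'])
go(tray(.05,.06,.026),1.42)
save('side','e.png',(130,120,370,340),3)
E
```

```text
[ 0.66105603 -0.26932058 -1.74336756] 0.328146271821191
tcp [0.5938 0.0162 0.1944] y-yaw 1.655 q7 1.19 t 6.6167
xyz [-0.0046, 0.0048, 0.1683] rot [-0.003, -0.005, 0.235]
```

View pics/e.png

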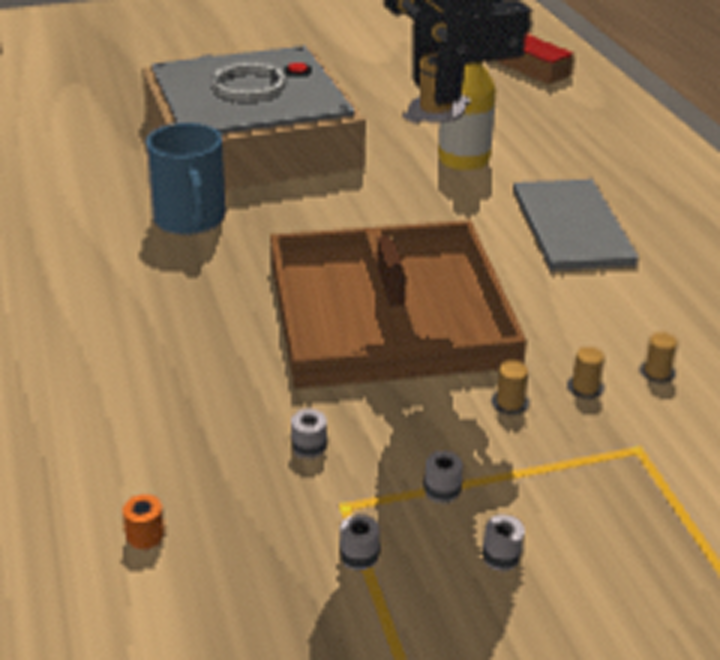

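The bush hangs in the gripper at (435,90), the mount is empty, and the tray and nuts haven't moved. Lowering it now.

Request:
carry_out([
  {"rot": [0,0,0.12],"xyz": [-0.004,0.005,0.03],"grip": 255},
  {"rot": [0,0,0.23],"xyz": [-0.004,0.005,0.07],"grip": 255},
  {"rot": [0,0,0.23],"xyz": [-0.004,0.005,0.1],"grip": 255},
  {"rot": [0,0,0.23],"xyz": [-0.004,0.005,0.13],"grip": 255},
  {"rot": [0,0,0.23],"xyz": [-0.004,0.005,0.15],"grip": 255},
  {"rot": [0,0,0.23],"xyz": [-0.004,0.005,0.161],"grip": 255},
  {"rot": [0,0,0.23],"xyz": [-0.004,0.005,0.166],"grip": 255},
  {"rot": [0,0,0.23],"xyz": [-0.004,0.005,0.166],"grip": 255},
])

```text
clock: 7.33
tool_pos: [0.5979, 0.0252, 0.0286]
eef_rot: [0.069, 0.998, -0.001, -0.001]
contact_force: [0.7, -0.3, -1.5]
opening: 0.327
finger_force: 35.0
```

Request:
carry_out([
  {"rot": [0,0,0],"xyz": [0,0,0.004],"grip": 255},
  {"rot": [0,0,0],"xyz": [0,0,0.004],"grip": 120},
  {"rot": [0,0,0],"xyz": [0,0,0.004],"grip": 120},
  {"rot": [0,0,0],"xyz": [0,0,0.004],"grip": 120},
  {"rot": [0,0,0],"xyz": [0,0,-0.03],"grip": 120},
  {"rot": [0,0,0],"xyz": [0,0,-0.07],"grip": 120},
  {"rot": [0,0,0],"xyz": [0,0,-0.11],"grip": 120},
  {"rot": [0,0,0],"xyz": [0,0,-0.11],"grip": 120},
])

```text
clock: 8.0
tool_pos: [0.6042, 0.0268, 0.1476]
eef_rot: [0.069, 0.998, 0.002, 0.007]
contact_force: [0.7, -1.1, 0.6]
opening: 0.53
finger_force: 0.0
```

```bash
python3 - <<'E'
from h import *
im=r.snapshot('top'); cv2.imwrite('pics/t1.png',im[...,::-1])
# grey nut detection: low saturation blobs within the nut area
hsv=cv2.cvtColor(im,cv2.COLOR_RGB2HSV); m=((hsv[...,1]<70)&(hsv[...,2]>80)).astype(np.uint8)
m[:150]=0;m[300:]=0;m[:,:312]=0;m[:,450:]=0
n,_,st,c=cv2.connectedComponentsWithStats(m)
for i in range(1,n):
    if st[i,4]>15: print(st[i].tolist(),c[i].round(1),p2w('top',c[i],.028).round(4)[0,:2])
go([.4191,-.1875,.12],1.42)
E
```

```text
[373, 201, 9, 10, 58] [377.  205.3] [ 0.5205 -0.3376]
[345, 206, 10, 11, 54] [349.7 211.1] [ 0.5029 -0.2628]
[362, 236, 9, 10, 51] [366.  240.5] [ 0.4235 -0.3071]
tcp [0.6025 0.0264 0.1446] y-yaw 1.433 q7 0.97 t 8.05
xyz [0.1524, -0.2372, 0.0223] rot [0.003, 0.01, 0.013]
```

```bash
cat >> h.py <<'E'
def nuts(n):
    im=r.snapshot(n); hsv=cv2.cvtColor(im,cv2.COLOR_RGB2HSV); m=((hsv[...,1]<70)&(hsv[...,2]>80)).astype(np.uint8)
    k=np.zeros_like(m); 
    if n=='top': k[150:300,312:450]=1
    else: k[245:330,205:330]=1
    N,_,st,c=cv2.connectedComponentsWithStats(m*k)
    for i in range(1,N):
        if st[i,4]>15: print(n,st[i].tolist(),c[i].round(1),p2w(n,c[i],.028 if n=='top' else .018).round(4)[0,:2])
E
python3 - <<'E'
from h import *
nuts('side')
print(w2p('side',[[.4191,-.1875,.018],[.5027,-.2626,.018]]))
E
```

```text
side [227, 256, 12, 13, 108] [231.9 261.7] [ 0.4205 -0.1806]
side [272, 270, 12, 14, 94] [276.7 276.7] [ 0.5036 -0.2581]
side [243, 291, 14, 15, 110] [248.9 298.9] [ 0.4235 -0.304 ]
side [291, 292, 14, 14, 124] [297.2 298.5] [ 0.5215 -0.3328]
[[232.16751495 263.71893226]
 [277.06243111 278.10828949]]
```

Request:
carry_out([
  {"rot": [0,0.01,0.013],"xyz": [0.152,-0.237,0.02],"grip": 110},
  {"rot": [0,0.01,0.013],"xyz": [0.152,-0.237,0.02],"grip": 110},
  {"rot": [0,0.01,0.013],"xyz": [0.152,-0.237,0.02],"grip": 110},
  {"rot": [0,0.01,0.013],"xyz": [0.152,-0.237,0.02],"grip": 110},
  {"rot": [0,0.01,0.013],"xyz": [0.152,-0.237,0.02],"grip": 110},
  {"rot": [0,0.01,0.013],"xyz": [0.152,-0.237,0.02],"grip": 110},
  {"rot": [0,0.01,0.013],"xyz": [0.152,-0.237,0.02],"grip": 110},
  {"rot": [0,0.01,0.013],"xyz": [0.152,-0.237,0.02],"grip": 110},
])

```text
clock: 8.77
tool_pos: [0.4079, -0.1939, 0.118]
eef_rot: [0.08, 0.997, -0.001, -0.01]
contact_force: [-0.5, 0.1, -0.2]
opening: 0.567
finger_force: 0.0
```

```bash
python3 - <<'E'
from h import *
nuts('side'); go([.4191,-.1875,.006],1.42)
E
```

```text
side [227, 256, 12, 13, 107] [231.9 261.7] [ 0.4205 -0.1805]
side [272, 270, 12, 14, 121] [277.1 276.3] [ 0.5049 -0.2572]
side [243, 291, 14, 15, 142] [248.9 298.1] [ 0.4241 -0.3017]
side [291, 291, 14, 15, 139] [297.  298.2] [ 0.5215 -0.3319]
tcp [ 0.4118 -0.191   0.1184] y-yaw 1.413 q7 1.19 t 8.8167
xyz [-0.0084, 0.0048, 0.1123] rot [-0.001, -0.016, -0.007]
```

Request:
carry_out([
  {"rot": [0,-0.01,0],"xyz": [0,0,0.04],"grip": 110},
  {"rot": [0,-0.01,0],"xyz": [0,0,0.06],"grip": 110},
  {"rot": [0,-0.01,0],"xyz": [0,0,0.06],"grip": 110},
  {"rot": [0,-0.01,0],"xyz": [0,0,0.06],"grip": 110},
  {"rot": [0,-0.01,0],"xyz": [0,0,0.06],"grip": 110},
])

```text
clock: 9.23
tool_pos: [0.4162, -0.1873, 0.0599]
eef_rot: [0.075, 0.997, 0.0, 0.0]
contact_force: [0.9, 0.6, 0.6]
opening: 0.569
finger_force: 0.0
```

```bash
python3 - <<'E'
from h import *
go([.4191,-.1875,.006],1.42)
E
```

```text
tcp [ 0.4162 -0.1873  0.0599] y-yaw 1.421 q7 1.12 t 9.2333
xyz [-0.0029, 0.0002, 0.0539] rot [0.0, 0.001, 0.001]
```

Good: settled and vertical. I'll descend and grip.

Request:
carry_out([
  {"rot": [0,0,0],"xyz": [-0.003,0,0.03],"grip": 110},
  {"rot": [0,0,0],"xyz": [-0.003,0,0.047],"grip": 110},
  {"rot": [0,0,0],"xyz": [-0.003,0,0.053],"grip": 110},
  {"rot": [0,0,0],"xyz": [-0.003,0,0.053],"grip": 110},
  {"rot": [0,0,0],"xyz": [-0.003,0,0.053],"grip": 255},
  {"rot": [0,0,0],"xyz": [-0.003,0,0.053],"grip": 255},
  {"rot": [0,0,0],"xyz": [-0.003,0,0.053],"grip": 255},
  {"rot": [0,0,0],"xyz": [-0.003,0,0.053],"grip": 255},
], squeeze=30)

```text
clock: 9.9
tool_pos: [0.4196, -0.1886, 0.0075]
eef_rot: [0.075, 0.997, -0.0, 0.001]
contact_force: [0.2, 0.4, 3.1]
opening: 0.31
finger_force: 30.0
```

Request:
carry_out([
  {"rot": [0,0,0],"xyz": [0,0,0],"grip": 255},
  {"rot": [0,0,0],"xyz": [0,0,-0.03],"grip": 255},
  {"rot": [0,0,0],"xyz": [0,0,-0.07],"grip": 255},
  {"rot": [0,0,0],"xyz": [0,0,-0.1],"grip": 255},
  {"rot": [0,0,0],"xyz": [0,0,-0.12],"grip": 255},
  {"rot": [0,0,0],"xyz": [0,0,-0.12],"grip": 255},
  {"rot": [0,0,0],"xyz": [0,0,-0.12],"grip": 255},
])

```text
clock: 10.48
tool_pos: [0.419, -0.1892, 0.1281]
eef_rot: [0.076, 0.997, -0.0, 0.002]
contact_force: [-0.9, 0.5, -0.8]
opening: 0.309
finger_force: 30.0
```

```bash
python3 - <<'E'
from h import *
nuts('side')
go(tray(.05,-.06,.12),1.42); go(tray(-.05,-.06,.12),1.42)
E
```

```text
side [271, 270, 13, 14, 121] [277.1 276.3] [ 0.5049 -0.2571]
side [243, 291, 14, 15, 144] [248.9 298. ] [ 0.4242 -0.3015]
side [291, 291, 14, 15, 139] [297.  298.2] [ 0.5214 -0.3319]
tcp [ 0.4181 -0.189   0.1268] y-yaw 1.419 q7 0.86 t 10.5333
xyz [-0.1455, 0.1147, 0.0068] rot [-0.0, 0.0, -0.001] 
tcp [ 0.4181 -0.189   0.1268] y-yaw 1.419 q7 0.86 t 10.5333
xyz [-0.0455, 0.1145, 0.0068] rot [-0.0, 0.0, -0.001]
```

Request:
carry_out([
  {"rot": [0,0,0],"xyz": [-0.015,0.038,0],"grip": 255},
  {"rot": [0,0,0],"xyz": [-0.03,0.076,0],"grip": 255},
  {"rot": [0,0,0],"xyz": [-0.0455,0.1145,0.02],"grip": 255},
  {"rot": [0,0,0],"xyz": [-0.0455,0.1145,0.05],"grip": 255},
  {"rot": [0,0,0],"xyz": [-0.0455,0.1145,0.08],"grip": 255},
  {"rot": [0,0,0],"xyz": [-0.0455,0.1145,0.1],"grip": 255},
  {"rot": [0,0,0],"xyz": [-0.0455,0.1145,0.109],"grip": 255},
  {"rot": [0,0,0],"xyz": [-0.0455,0.1145,0.109],"grip": 255},
])

```text
clock: 11.2
tool_pos: [0.4782, -0.0818, 0.0144]
eef_rot: [0.074, 0.997, -0.001, -0.003]
contact_force: [0.2, -0.4, -0.8]
opening: 0.306
finger_force: 30.0
```

Request:
carry_out([
  {"rot": [0,0,0],"xyz": [0,0,0.002],"grip": 130},
  {"rot": [0,0,0],"xyz": [0,0,0.002],"grip": 130},
  {"rot": [0,0,0],"xyz": [0,0,0],"grip": 130},
  {"rot": [0,0,0],"xyz": [0,0,-0.03],"grip": 110},
  {"rot": [0,0,0],"xyz": [0,0,-0.07],"grip": 110},
  {"rot": [0,0,0],"xyz": [0,0,-0.1],"grip": 110},
  {"rot": [0,0,0],"xyz": [0,0,-0.1],"grip": 110},
  {"rot": [0,0,0],"xyz": [0,0,-0.1],"grip": 110},
])

```text
clock: 11.87
tool_pos: [0.4814, -0.0831, 0.1196]
eef_rot: [0.076, 0.997, -0.0, 0.002]
contact_force: [0.8, -0.2, -1.3]
opening: 0.572
finger_force: 0.0
```

```bash
python3 - <<'E'
from h import *
nuts('top')
go([.5029,-.2627,.06],1.42)
E
```

```text
top [370, 201, 12, 11, 80] [375.8 205.7] [ 0.5194 -0.3343]
tcp [ 0.4805 -0.0832  0.1183] y-yaw 1.419 q7 0.66 t 11.9167
xyz [-0.0492, -0.174, 0.0585] rot [-0.001, 0.001, -0.001]
```

Request:
carry_out([
  {"rot": [0,0,0],"xyz": [-0.01,-0.037,0],"grip": 110},
  {"rot": [0,0,0],"xyz": [-0.02,-0.074,0],"grip": 110},
  {"rot": [0,0,0],"xyz": [-0.031,-0.111,0],"grip": 110},
  {"rot": [0,0,0],"xyz": [-0.041,-0.148,0.01],"grip": 110},
  {"rot": [0,0,0],"xyz": [-0.049,-0.174,0.035],"grip": 110},
  {"rot": [0,0,0],"xyz": [-0.049,-0.174,0.058],"grip": 110},
  {"rot": [0,0,0],"xyz": [-0.049,-0.174,0.058],"grip": 110},
  {"rot": [0,0,0],"xyz": [-0.049,-0.174,0.058],"grip": 110},
])

```text
clock: 12.58
tool_pos: [0.5011, -0.2604, 0.0578]
eef_rot: [0.075, 0.997, 0.001, -0.002]
contact_force: [0.5, 0.2, 0.1]
opening: 0.567
finger_force: 0.0
```

```bash
python3 - <<'E'
from h import *
nuts('side')
go([.5029,-.2627,.007],1.42)
E
```

```text
side [272, 270, 12, 14, 83] [276.4 277.9] [ 0.5015 -0.2616]
side [243, 291, 14, 15, 150] [249.2 298.1] [ 0.4246 -0.3019]
side [291, 292, 14, 14, 139] [297.1 298.4] [ 0.5215 -0.3323]
tcp [ 0.5025 -0.2598  0.0592] y-yaw 1.422 q7 1.02 t 12.6333
xyz [-0.0009, -0.0029, 0.0522] rot [0.002, -0.002, 0.002]
```

Request:
carry_out([
  {"rot": [0,0,0],"xyz": [-0.001,-0.003,0.03],"grip": 110},
  {"rot": [0,0,0],"xyz": [-0.001,-0.003,0.046],"grip": 110},
  {"rot": [0,0,0],"xyz": [-0.001,-0.003,0.052],"grip": 110},
  {"rot": [0,0,0],"xyz": [-0.001,-0.003,0.052],"grip": 110},
  {"rot": [0,0,0],"xyz": [-0.001,-0.003,0.052],"grip": 255},
  {"rot": [0,0,0],"xyz": [-0.001,-0.003,0.052],"grip": 255},
  {"rot": [0,0,0],"xyz": [-0.001,-0.003,0.052],"grip": 255},
  {"rot": [0,0,0],"xyz": [-0.001,-0.003,0.052],"grip": 255},
])

```text
clock: 13.3
tool_pos: [0.5042, -0.2645, 0.0086]
eef_rot: [0.075, 0.997, -0.0, 0.001]
contact_force: [-0.7, 1.7, 4.2]
opening: 0.306
finger_force: 30.0
```

Request:
carry_out([
  {"rot": [0,0,0],"xyz": [0,0,0],"grip": 255},
  {"rot": [0,0,0],"xyz": [0,0,-0.03],"grip": 255},
  {"rot": [0,0,0],"xyz": [0,0,-0.07],"grip": 255},
  {"rot": [0,0,0],"xyz": [0,0,-0.1],"grip": 255},
  {"rot": [0,0,0],"xyz": [0,0,-0.12],"grip": 255},
  {"rot": [0,0,0],"xyz": [0,0,-0.12],"grip": 255},
  {"rot": [0,0,0],"xyz": [0,0,-0.12],"grip": 255},
])

```text
clock: 13.88
tool_pos: [0.5036, -0.2653, 0.1284]
eef_rot: [0.076, 0.997, -0.001, 0.001]
contact_force: [-0.5, -0.1, -0.3]
opening: 0.304
finger_force: 30.0
```

```bash
python3 - <<'E'
from h import *
nuts('side')
go(tray(.05,-.06,.017),1.42)
E
```

```text
side [243, 291, 13, 15, 137] [248.6 298. ] [ 0.4236 -0.3013]
side [291, 292, 14, 14, 139] [297.2 298.5] [ 0.5215 -0.3326]
tcp [ 0.5027 -0.2651  0.1271] y-yaw 1.42 q7 1.12 t 13.9333
xyz [-0.0505, 0.1771, 0.11] rot [-0.001, -0.001, -0.0]
```

Request:
carry_out([
  {"rot": [0,0,0],"xyz": [-0.011,0.038,0],"grip": 255},
  {"rot": [0,0,0],"xyz": [-0.022,0.076,0],"grip": 255},
  {"rot": [0,0,0],"xyz": [-0.033,0.115,0],"grip": 255},
  {"rot": [0,0,0],"xyz": [-0.044,0.154,0],"grip": 255},
  {"rot": [0,0,0],"xyz": [-0.05,0.177,0.02],"grip": 255},
  {"rot": [0,0,0],"xyz": [-0.05,0.177,0.05],"grip": 255},
  {"rot": [0,0,0],"xyz": [-0.05,0.177,0.08],"grip": 255},
  {"rot": [0,0,0],"xyz": [-0.05,0.177,0.08],"grip": 255},
])

```text
clock: 14.6
tool_pos: [0.5744, -0.097, 0.041]
eef_rot: [0.074, 0.997, -0.001, -0.006]
contact_force: [-0.4, -0.4, -0.5]
opening: 0.308
finger_force: 30.0
```

```bash
python3 - <<'E'
from h import *
print(r.get_state()['opening'])
go(tray(.05,-.06,.017),1.42)
E
```

```text
0.3078383470900146
tcp [ 0.5744 -0.097   0.041 ] y-yaw 1.422 q7 0.75 t 14.6
xyz [-0.0053, 0.0001, 0.0239] rot [-0.002, -0.012, 0.002]
```

Request:
carry_out([
  {"rot": [0,0,0],"xyz": [0,0,0.015],"grip": 255},
  {"rot": [0,0,0],"xyz": [0,0,0.028],"grip": 255},
  {"rot": [0,0,0],"xyz": [0,0,0.029],"grip": 255},
  {"rot": [0,0,0],"xyz": [0,0,0.03],"grip": 130},
  {"rot": [0,0,0],"xyz": [0,0,0.03],"grip": 130},
  {"rot": [0,0,0],"xyz": [0,0,0.028],"grip": 130},
  {"rot": [0,0,0],"xyz": [0,0,0],"grip": 110},
  {"rot": [0,0,0],"xyz": [0,0,-0.04],"grip": 110},
])

```text
clock: 15.27
tool_pos: [0.5772, -0.0975, 0.0865]
eef_rot: [0.075, 0.997, -0.0, -0.003]
contact_force: [1.1, -0.7, -0.3]
opening: 0.567
finger_force: 0.0
```

Request:
carry_out([
  {"rot": [0,0,0],"xyz": [0,0,-0.035],"grip": 110},
  {"rot": [0,0,0],"xyz": [0,0,-0.035],"grip": 110},
  {"rot": [0,0,0],"xyz": [0,0,-0.035],"grip": 110},
])

```text
clock: 15.52
tool_pos: [0.5812, -0.0976, 0.1256]
eef_rot: [0.076, 0.997, -0.0, 0.003]
contact_force: [-0.1, 0.3, -0.1]
opening: 0.57
finger_force: 0.0
```

```bash
python3 - <<'E'
from h import *
nuts('side')
go([.4236,-.3068,.06],1.42)
save('top','f.png',(200,130,460,310),3)
E
```

```text
side [243, 291, 14, 15, 140] [248.9 297.9] [ 0.4243 -0.3012]
side [291, 292, 14, 14, 119] [297.  298.9] [ 0.5206 -0.3335]
tcp [ 0.5798 -0.0979  0.1237] y-yaw 1.419 q7 0.84 t 15.5667
xyz [0.123, -0.23, 0.0636] rot [-0.001, 0.002, -0.001]
```

View pics/f.png

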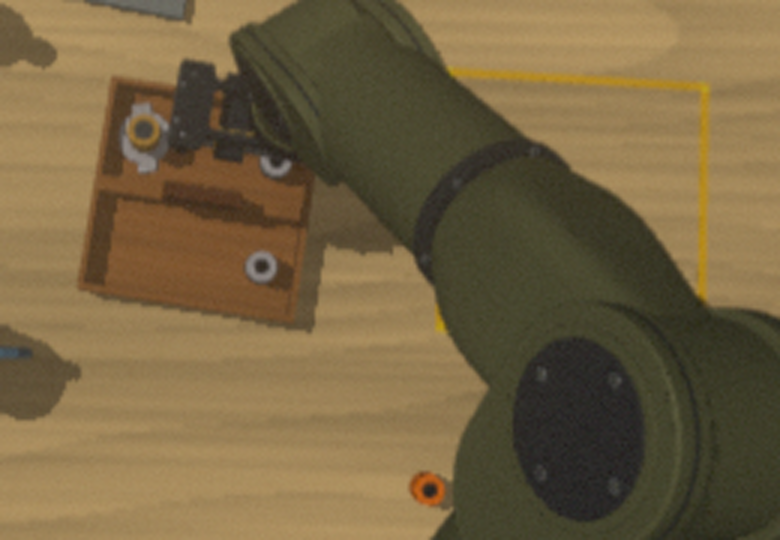

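The bush stands in the far bay at (145,133), and nuts lie at (277,162) and (261,266), all in the tray. Next is the nut near (0.424,-0.307).

Request:
carry_out([
  {"rot": [0,0,0],"xyz": [0.123,-0.23,0.02],"grip": 110},
  {"rot": [0,0,0],"xyz": [0.123,-0.23,0.02],"grip": 110},
  {"rot": [0,0,0],"xyz": [0.123,-0.23,0.02],"grip": 110},
  {"rot": [0,0,0],"xyz": [0.123,-0.23,0.02],"grip": 110},
  {"rot": [0,0,0],"xyz": [0.123,-0.23,0.02],"grip": 110},
  {"rot": [0,0,0],"xyz": [0.123,-0.23,0.02],"grip": 110},
  {"rot": [0,0,0],"xyz": [0.123,-0.23,0.02],"grip": 110},
  {"rot": [0,0,0],"xyz": [0.123,-0.23,0.06],"grip": 110},
])

```text
clock: 16.28
tool_pos: [0.4218, -0.3124, 0.0648]
eef_rot: [0.08, 0.997, -0.003, 0.002]
contact_force: [1.2, -0.2, -0.8]
opening: 0.567
finger_force: 0.0
```

Request:
carry_out([
  {"rot": [0,0,0],"xyz": [0,0,0],"grip": 110},
  {"rot": [0,0,0],"xyz": [0,0,0],"grip": 110},
  {"rot": [0,0,0],"xyz": [0,0,0],"grip": 110},
])

```text
clock: 16.53
tool_pos: [0.4239, -0.3047, 0.0628]
eef_rot: [0.074, 0.997, 0.001, -0.0]
contact_force: [-0.0, -1.1, 0.3]
opening: 0.571
finger_force: 0.0
```

```bash
python3 - <<'E'
from h import *
nuts('side')
go([.4236,-.3068,.007],1.42)
E
```

```text
side [291, 291, 14, 15, 145] [297.1 298.4] [ 0.5214 -0.3324]
side [243, 293, 13, 13, 99] [248.3 300.2] [ 0.4212 -0.307 ]
tcp [ 0.4245 -0.305   0.0634] y-yaw 1.422 q7 1.05 t 16.5833
xyz [0.0007, -0.002, 0.0564] rot [0.001, 0.001, 0.002]
```

Request:
carry_out([
  {"rot": [0,0,0],"xyz": [0.001,-0.002,0.03],"grip": 110},
  {"rot": [0,0,0],"xyz": [0.001,-0.002,0.05],"grip": 110},
  {"rot": [0,0,0],"xyz": [0.001,-0.002,0.056],"grip": 110},
  {"rot": [0,0,0],"xyz": [0.001,-0.002,0.056],"grip": 110},
  {"rot": [0,0,0],"xyz": [0.001,-0.002,0.056],"grip": 255},
  {"rot": [0,0,0],"xyz": [0.001,-0.002,0.056],"grip": 255},
  {"rot": [0,0,0],"xyz": [0.001,-0.002,0.056],"grip": 255},
  {"rot": [0,0,0],"xyz": [0.001,-0.002,0.056],"grip": 255},
])

```text
clock: 17.25
tool_pos: [0.4227, -0.308, 0.0076]
eef_rot: [0.075, 0.997, -0.0, 0.001]
contact_force: [0.3, 1.2, 4.9]
opening: 0.307
finger_force: 30.0
```

Request:
carry_out([
  {"rot": [0,0,0],"xyz": [0,0,0],"grip": 255},
  {"rot": [0,0,0],"xyz": [0,0,-0.03],"grip": 255},
  {"rot": [0,0,0],"xyz": [0,0,-0.07],"grip": 255},
  {"rot": [0,0,0],"xyz": [0,0,-0.1],"grip": 255},
  {"rot": [0,0,0],"xyz": [0,0,-0.12],"grip": 255},
  {"rot": [0,0,0],"xyz": [0,0,-0.12],"grip": 255},
  {"rot": [0,0,0],"xyz": [0,0,-0.12],"grip": 255},
])

```text
clock: 17.83
tool_pos: [0.4221, -0.3086, 0.1274]
eef_rot: [0.076, 0.997, -0.001, 0.001]
contact_force: [-0.2, -1.5, -2.0]
opening: 0.307
finger_force: 30.0
```

```bash
python3 - <<'E'
from h import *
nuts('side')
go(tray(-.05,.06,.12),1.42)
E
```

```text
side [291, 291, 14, 15, 142] [297.1 298.4] [ 0.5214 -0.3323]
tcp [ 0.4213 -0.3083  0.1263] y-yaw 1.419 q7 1.17 t 17.8833
xyz [-0.0242, 0.3519, 0.0061] rot [-0.001, -0.001, -0.001]
```

Request:
carry_out([
  {"rot": [0,0,0],"xyz": [-0.024,0.352,0],"grip": 255},
  {"rot": [0,0,0],"xyz": [-0.024,0.352,0],"grip": 255},
  {"rot": [0,0,0],"xyz": [-0.024,0.352,0],"grip": 255},
  {"rot": [0,0,0],"xyz": [-0.024,0.352,0],"grip": 255},
  {"rot": [0,0,0],"xyz": [-0.024,0.352,0],"grip": 255},
  {"rot": [0,0,0],"xyz": [-0.024,0.352,0],"grip": 255},
  {"rot": [0,0,0],"xyz": [-0.024,0.352,0],"grip": 255},
  {"rot": [0,0,0],"xyz": [-0.024,0.352,0],"grip": 255},
])

```text
clock: 18.55
tool_pos: [0.4933, 0.0191, 0.1249]
eef_rot: [0.075, 0.997, -0.001, -0.002]
contact_force: [0.9, -0.5, -1.2]
opening: 0.311
finger_force: 30.0
```

Request:
carry_out([
  {"rot": [0,0,0],"xyz": [-0.001,0.016,0.02],"grip": 255},
  {"rot": [0,0,0],"xyz": [-0.001,0.016,0.05],"grip": 255},
  {"rot": [0,0,0],"xyz": [-0.001,0.016,0.06],"grip": 255},
  {"rot": [0,0,0],"xyz": [-0.001,0.016,0.06],"grip": 255},
  {"rot": [0,0,0],"xyz": [-0.001,0.016,0.06],"grip": 255},
])

```text
clock: 18.97
tool_pos: [0.4965, 0.0319, 0.0656]
eef_rot: [0.076, 0.997, -0.001, -0.002]
contact_force: [0.0, -0.0, -0.9]
opening: 0.305
finger_force: 30.0
```

```bash
python3 - <<'E'
from h import *
s=r.get_state();print(s['opening'],s['contact_force'])
go(tray(-.05,.06,.017),1.42)
E
```

```text
0.30536955066397786 [ 5.55532643e-04 -3.35071456e-02 -8.99942890e-01]
tcp [0.4965 0.0319 0.0656] y-yaw 1.419 q7 0.36 t 18.9667
xyz [-0.0013, 0.0044, 0.0486] rot [-0.002, -0.003, -0.001]
```

Request:
carry_out([
  {"rot": [0,0,0],"xyz": [0,0.002,0.025],"grip": 255},
  {"rot": [0,0,0],"xyz": [0,0.002,0.042],"grip": 255},
  {"rot": [0,0,0],"xyz": [0,0.002,0.049],"grip": 255},
  {"rot": [0,0,0],"xyz": [0,0.002,0.05],"grip": 130},
  {"rot": [0,0,0],"xyz": [0,0.002,0.05],"grip": 130},
  {"rot": [0,0,0],"xyz": [0,0.002,0.048],"grip": 130},
  {"rot": [0,0,0],"xyz": [0,0.002,0.02],"grip": 110},
  {"rot": [0,0,0],"xyz": [0,0.002,-0.02],"grip": 110},
])

```text
clock: 19.63
tool_pos: [0.4964, 0.0346, 0.0864]
eef_rot: [0.075, 0.997, -0.001, -0.002]
contact_force: [1.1, 0.1, -0.7]
opening: 0.566
finger_force: 0.0
```

Request:
carry_out([
  {"rot": [0,0,0],"xyz": [0,0,-0.035],"grip": 110},
  {"rot": [0,0,0],"xyz": [0,0,-0.035],"grip": 110},
  {"rot": [0,0,0],"xyz": [0,0,-0.035],"grip": 110},
])

```text
clock: 19.88
tool_pos: [0.4996, 0.035, 0.1244]
eef_rot: [0.076, 0.997, 0.001, 0.003]
contact_force: [0.3, -0.0, -0.3]
opening: 0.567
finger_force: 0.0
```

```bash
python3 - <<'E'
from h import *
nuts('side');nuts('top')
go([.5204,-.3370,.06],1.42)
E
```

```text
side [291, 291, 14, 15, 137] [297.  298.2] [ 0.5215 -0.3319]
top [370, 201, 12, 10, 83] [375.7 205.6] [ 0.5195 -0.334 ]
tcp [0.4979 0.0345 0.1219] y-yaw 1.419 q7 0.46 t 19.9833
xyz [-0.0782, -0.3638, 0.0621] rot [-0.0, 0.001, -0.001]
```

Request:
carry_out([
  {"rot": [0,0,0],"xyz": [-0.078,-0.364,0],"grip": 110},
  {"rot": [0,0,0],"xyz": [-0.078,-0.364,0],"grip": 110},
  {"rot": [0,0,0],"xyz": [-0.078,-0.364,0],"grip": 110},
  {"rot": [0,0,0],"xyz": [-0.078,-0.364,0],"grip": 110},
  {"rot": [0,0,0],"xyz": [-0.078,-0.364,0],"grip": 110},
  {"rot": [0,0,0],"xyz": [-0.078,-0.364,0],"grip": 110},
  {"rot": [0,0,0],"xyz": [-0.078,-0.364,0],"grip": 110},
  {"rot": [0,0,0],"xyz": [-0.078,-0.364,0],"grip": 110},
])

```text
clock: 20.65
tool_pos: [0.5167, -0.2995, 0.1201]
eef_rot: [0.075, 0.997, 0.0, -0.001]
contact_force: [0.1, 0.3, -1.2]
opening: 0.566
finger_force: 0.0
```

Request:
carry_out([
  {"rot": [0,0,0],"xyz": [-0.008,-0.037,0.02],"grip": 110},
  {"rot": [0,0,0],"xyz": [-0.008,-0.037,0.05],"grip": 110},
  {"rot": [0,0,0],"xyz": [-0.008,-0.037,0.06],"grip": 110},
  {"rot": [0,0,0],"xyz": [-0.008,-0.037,0.06],"grip": 110},
  {"rot": [0,0,0],"xyz": [-0.008,-0.037,0.06],"grip": 110},
  {"rot": [0,0,0],"xyz": [-0.008,-0.037,0.06],"grip": 110},
])

```text
clock: 21.15
tool_pos: [0.5217, -0.3334, 0.0626]
eef_rot: [0.074, 0.997, 0.0, 0.001]
contact_force: [-0.4, 0.0, -0.1]
opening: 0.568
finger_force: 0.0
```

```bash
python3 - <<'E'
from h import *
nuts('side')
go([.5206,-.3367,.007],1.42)
E
```

```text
side [291, 291, 13, 15, 105] [296.5 299.9] [ 0.5185 -0.3359]
tcp [ 0.5219 -0.3339  0.0629] y-yaw 1.423 q7 1.21 t 21.2
xyz [0.0009, -0.003, 0.0559] rot [0.0, 0.002, 0.003]
```

Request:
carry_out([
  {"rot": [0,0,0],"xyz": [0.001,-0.003,0.03],"grip": 110},
  {"rot": [0,0,0],"xyz": [0.001,-0.003,0.05],"grip": 110},
  {"rot": [0,0,0],"xyz": [0.001,-0.003,0.056],"grip": 110},
  {"rot": [0,0,0],"xyz": [0.001,-0.003,0.056],"grip": 110},
  {"rot": [0,0,0],"xyz": [0.001,-0.003,0.056],"grip": 255},
  {"rot": [0,0,0],"xyz": [0.001,-0.003,0.056],"grip": 255},
  {"rot": [0,0,0],"xyz": [0.001,-0.003,0.056],"grip": 255},
  {"rot": [0,0,0],"xyz": [0.001,-0.003,0.056],"grip": 255},
])

```text
clock: 21.87
tool_pos: [0.52, -0.3382, 0.0068]
eef_rot: [0.075, 0.997, -0.0, 0.001]
contact_force: [-1.5, 0.8, 3.9]
opening: 0.309
finger_force: 30.0
```

Request:
carry_out([
  {"rot": [0,0,0],"xyz": [0,0,0],"grip": 255},
  {"rot": [0,0,0],"xyz": [0,0,-0.03],"grip": 255},
  {"rot": [0,0,0],"xyz": [0,0,-0.07],"grip": 255},
  {"rot": [0,0,0],"xyz": [0,0,-0.1],"grip": 255},
  {"rot": [0,0,0],"xyz": [0,0,-0.12],"grip": 255},
  {"rot": [0,0,0],"xyz": [0,0,-0.12],"grip": 255},
  {"rot": [0,0,0],"xyz": [0,0,-0.12],"grip": 255},
])

```text
clock: 22.45
tool_pos: [0.5193, -0.3388, 0.1265]
eef_rot: [0.076, 0.997, -0.001, 0.001]
contact_force: [-0.9, -0.1, -1.2]
opening: 0.306
finger_force: 30.0
```

```bash
python3 - <<'E'
from h import *
print(r.get_state()['opening'])
go(tray(-.064,0,.12),1.42)
E
```

```text
0.30638775178082633
tcp [ 0.5193 -0.3388  0.1265] y-yaw 1.42 q7 1.28 t 22.45
xyz [0.0911, 0.3072, 0.006] rot [-0.001, 0.002, -0.0]
```

Request:
carry_out([
  {"rot": [0,0,0],"xyz": [0.091,0.307,0],"grip": 255},
  {"rot": [0,0,0],"xyz": [0.091,0.307,0],"grip": 255},
  {"rot": [0,0,0],"xyz": [0.091,0.307,0],"grip": 255},
  {"rot": [0,0,0],"xyz": [0.091,0.307,0],"grip": 255},
  {"rot": [0,0,0],"xyz": [0.091,0.307,0],"grip": 255},
  {"rot": [0,0,0],"xyz": [0.091,0.307,0],"grip": 255},
  {"rot": [0,0,0],"xyz": [0.091,0.307,0],"grip": 255},
  {"rot": [0,0,0],"xyz": [0.091,0.307,0],"grip": 255},
])

```text
clock: 23.12
tool_pos: [0.4733, -0.0171, 0.1245]
eef_rot: [0.073, 0.997, 0.001, -0.001]
contact_force: [0.9, 0.3, -0.8]
opening: 0.31
finger_force: 30.0
```

Request:
carry_out([
  {"rot": [0,0,0],"xyz": [0,0,0.02],"grip": 255},
  {"rot": [0,0,0],"xyz": [0,0,0.05],"grip": 255},
  {"rot": [0,0,0],"xyz": [0,0,0.05],"grip": 255},
  {"rot": [0,0,0],"xyz": [0,0,0.05],"grip": 255},
])

```text
clock: 23.45
tool_pos: [0.4732, -0.0214, 0.074]
eef_rot: [0.075, 0.997, -0.001, -0.003]
contact_force: [-0.1, -0.3, -0.4]
opening: 0.309
finger_force: 30.0
```

```bash
python3 - <<'E'
from h import *
s=r.get_state();print(s['opening'],s['contact_force'])
go(tray(-.064,0,.016),1.42)
E
```

```text
0.3085718346602637 [-0.09056339 -0.32719683 -0.37941816]
tcp [ 0.4732 -0.0214  0.074 ] y-yaw 1.421 q7 0.41 t 23.45
xyz [-0.0026, 0.0006, 0.058] rot [-0.002, -0.005, 0.001]
```

Request:
carry_out([
  {"rot": [0,0,0],"xyz": [0,0,0.03],"grip": 255},
  {"rot": [0,0,0],"xyz": [0,0,0.05],"grip": 255},
  {"rot": [0,0,0],"xyz": [0,0,0.058],"grip": 255},
  {"rot": [0,0,0],"xyz": [0,0,0.059],"grip": 145},
  {"rot": [0,0,0],"xyz": [0,0,0.059],"grip": 145},
  {"rot": [0,0,0],"xyz": [0,0,0.056],"grip": 145},
  {"rot": [0,0,0],"xyz": [0,0,0.03],"grip": 145},
  {"rot": [0,0,0],"xyz": [0,0,-0.01],"grip": 145},
])

```text
clock: 24.12
tool_pos: [0.4735, -0.0213, 0.0856]
eef_rot: [0.075, 0.997, -0.0, -0.002]
contact_force: [2.1, -0.6, -0.0]
opening: 0.435
finger_force: 0.0
```

Request:
carry_out([
  {"rot": [0,0,0],"xyz": [0,0,-0.04],"grip": 120},
  {"rot": [0,0,0],"xyz": [0.04,-0.02,-0.08],"grip": 120},
  {"rot": [0,0,0],"xyz": [0.08,-0.04,-0.1],"grip": 120},
  {"rot": [0,0,0],"xyz": [0.1,-0.07,-0.12],"grip": 120},
  {"rot": [0,0,0],"xyz": [0.1,-0.1,-0.12],"grip": 120},
  {"rot": [0,0,0],"xyz": [0.1,-0.13,-0.12],"grip": 120},
  {"rot": [0,0,0],"xyz": [0.1,-0.13,-0.12],"grip": 120},
])

```text
clock: 24.7
tool_pos: [0.3527, -0.142, 0.2068]
eef_rot: [0.082, 0.997, -0.003, -0.001]
contact_force: [0.6, -0.4, 0.9]
opening: 0.526
finger_force: 0.0
```

```bash
python3 - <<'E'
from h import *
save('top','g.png',(205,110,455,310),3.1); nuts('side')
s=r.get_state();print(s['clock'],s['tool_pos'])
E
```

```text
24.8 [ 0.35610013 -0.13630998  0.20663855]
```

View pics/g.png

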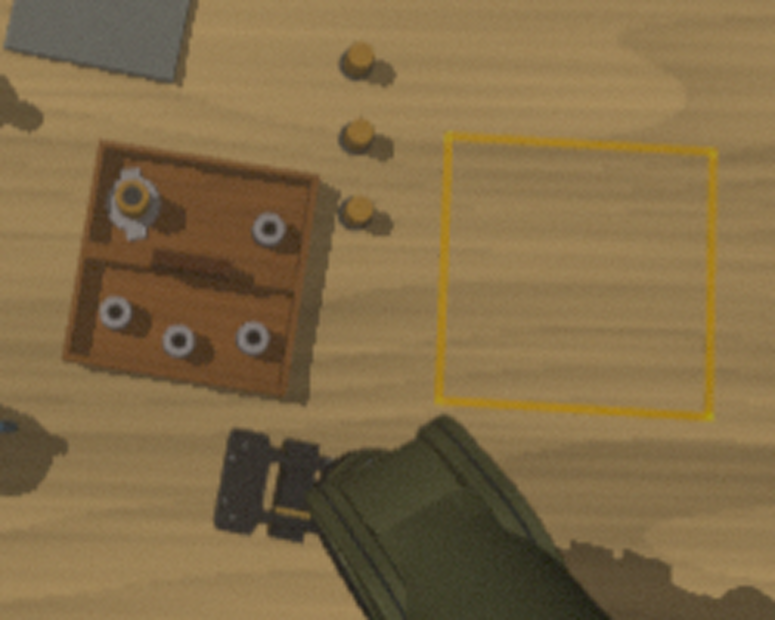

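All four nuts and the bush are in the tray. The tray corners are at (100,142), (319,180), (288,398) and (65,360), and the dog tops at (360,58), (359,133) and (358,209). The bench is clear.

```bash
python3 - <<'E'
from h import *
cg=lambda p:(np.array(p,float)+.5)/3.1-.5+[205,110]
t=p2w('top',cg([(100,142),(319,180),(288,398),(65,360)]),.03);print('tray',t.mean(0),t.round(3)[:,:2].tolist())
a=lambda i,j:np.degrees(np.arctan2(*(t[i]-t[j])[1::-1])).round(2)
print(a(0,3),a(1,2),a(0,1)-90,a(3,2)-90)
print('dogs',p2w('top',cg([(360,58),(359,133),(358,209)]),.035).round(3)[:,:2].tolist())
m=p2w('top',cg([(447,133),(717,150),(711,418),(437,402)]),0);print('mark',m.mean(0))
go([t.mean(0)[0],t.mean(0)[1],.12],np.radians(-8.6))
E
```

```text
tray [ 0.53769067 -0.0349479   0.03      ] [[0.65, 0.051], [0.62, -0.146], [0.426, -0.121], [0.454, 0.076]]
-7.34 -7.38 -8.689999999999998 -8.25
dogs [[0.731, -0.181], [0.663, -0.181], [0.594, -0.18]]
mark [ 0.54439272 -0.38499798  0.        ]
tcp [ 0.3561 -0.1363  0.2066] y-yaw 1.415 q7 0.87 t 24.8
xyz [-0.1635, 0.1284, 0.0868] rot [-0.002, 0.0, -1.577] rot [0.0, 0.002, 1.565] rot [-0.002, 0.0, -1.577]
```

Request:
carry_out([
  {"rot": [0,0,1.565],"xyz": [-0.163,0.13,0.05],"grip": 145},
  {"rot": [0,0,1.565],"xyz": [-0.163,0.13,0.05],"grip": 145},
  {"rot": [0,0,1.565],"xyz": [-0.163,0.13,0.05],"grip": 145},
  {"rot": [0,0,1.565],"xyz": [-0.163,0.13,0.05],"grip": 145},
  {"rot": [0,0,1.565],"xyz": [-0.163,0.13,0.05],"grip": 145},
  {"rot": [0,0,1.565],"xyz": [-0.163,0.13,0.05],"grip": 145},
  {"rot": [0,0,1.565],"xyz": [-0.163,0.13,0.05],"grip": 145},
  {"rot": [0,0,1.565],"xyz": [-0.163,0.13,0.05],"grip": 145},
])

```text
clock: 25.47
tool_pos: [0.5382, -0.0267, 0.1556]
eef_rot: [0.545, 0.839, 0.001, -0.001]
contact_force: [-0.1, 0.0, -0.2]
opening: 0.433
finger_force: 0.0
```

```bash
python3 - <<'E'
from h import *
go([.538,-.033,.10],-.143)
E
```

```text
tcp [ 0.5382 -0.0267  0.1556] y-yaw 0.419 q7 -0.06 t 25.4667
xyz [-0.0058, -0.0028, 0.0556] rot [0.001, -0.002, 0.562]
```

Request:
carry_out([
  {"rot": [0,0,0.562],"xyz": [-0.005,-0.002,0.03],"grip": 145},
  {"rot": [0,0,0.562],"xyz": [-0.005,-0.002,0.055],"grip": 145},
  {"rot": [0,0,0.562],"xyz": [-0.005,-0.002,0.055],"grip": 145},
  {"rot": [0,0,0.562],"xyz": [-0.005,-0.002,0.055],"grip": 145},
  {"rot": [0,0,0.562],"xyz": [-0.005,-0.002,0.055],"grip": 145},
  {"rot": [0,0,0.562],"xyz": [-0.005,-0.002,0.055],"grip": 145},
  {"rot": [0,0,0.562],"xyz": [-0.005,-0.002,0.055],"grip": 145},
])

```text
clock: 26.05
tool_pos: [0.5379, -0.0338, 0.1009]
eef_rot: [0.754, 0.657, 0.001, -0.0]
contact_force: [0.0, -0.2, 0.3]
opening: 0.431
finger_force: 0.0
```

```bash
python3 - <<'E'
from h import *
go([.538,-.033,.034],-.143)
E
```

```text
tcp [ 0.5379 -0.0338  0.1009] y-yaw -0.137 q7 -0.47 t 26.05
xyz [0.0007, -0.0001, 0.0669] rot [0.0, -0.001, 0.006]
```

Request:
carry_out([
  {"rot": [0,0,0],"xyz": [0,0,0.03],"grip": 145},
  {"rot": [0,0,0],"xyz": [0,0,0.05],"grip": 145},
  {"rot": [0,0,0],"xyz": [0,0,0.062],"grip": 145},
  {"rot": [0,0,0],"xyz": [0,0,0.066],"grip": 145},
  {"rot": [0,0,0],"xyz": [0,0,0.066],"grip": 145},
])

```text
clock: 26.47
tool_pos: [0.5372, -0.0351, 0.0339]
eef_rot: [0.755, 0.656, -0.0, -0.001]
contact_force: [-0.1, -0.5, -0.0]
opening: 0.434
finger_force: 0.0
```

Request:
carry_out([
  {"rot": [0,0,0],"xyz": [0,0,0],"grip": 255},
  {"rot": [0,0,0],"xyz": [0,0,0],"grip": 255},
  {"rot": [0,0,0],"xyz": [0,0,0],"grip": 255},
  {"rot": [0,0,0],"xyz": [0,0,0],"grip": 255},
  {"rot": [0,0,0],"xyz": [0,0,0],"grip": 255},
], squeeze=30)

```text
clock: 26.88
tool_pos: [0.5394, -0.0359, 0.0354]
eef_rot: [0.755, 0.655, 0.001, 0.001]
contact_force: [2.1, -0.7, 4.1]
opening: 0.158
finger_force: 30.0
```

```bash
python3 - <<'E'
from h import *
s=r.get_state(); print(s['opening']*88,s['finger_force'],s['contact_force'])
go([.446,-.033,s['tool_pos'][2]])
E
```

```text
13.912487605750126 30.002780228387564 [ 2.07908824 -0.67898001  4.13506719]
tcp [ 0.5394 -0.0359  0.0354] y-yaw -0.142 q7 -0.51 t 26.8833
xyz [-0.0103, -0.0929, -0.0003]
```

Request:
carry_out([
  {"rot": [0,0,0],"xyz": [-0.001,-0.007,0],"grip": 255},
  {"rot": [0,0,0],"xyz": [-0.002,-0.02,0],"grip": 255},
  {"rot": [0,0,0],"xyz": [-0.004,-0.035,0],"grip": 255},
  {"rot": [0,0,0],"xyz": [-0.006,-0.05,0],"grip": 255},
  {"rot": [0,0,0],"xyz": [-0.007,-0.065,0],"grip": 255},
  {"rot": [0,0,0],"xyz": [-0.009,-0.08,0],"grip": 255},
  {"rot": [0,0,0],"xyz": [-0.01,-0.09,0],"grip": 255},
  {"rot": [0,0,0],"xyz": [-0.01,-0.093,0],"grip": 255},
])

```text
clock: 27.55
tool_pos: [0.442, -0.0331, 0.0356]
eef_rot: [0.756, 0.655, -0.003, -0.002]
contact_force: [-0.6, -1.4, -4.3]
opening: 0.153
finger_force: 30.1
```

```bash
python3 - <<'E'
from h import *
s=r.get_state(); print(s['opening']*88,s['finger_force'],s['contact_force'])
go([.446,-.21,.035],-.042)
im=r.snapshot('top')
cv2.imwrite('pics/h.png',cv2.resize(im[110:310,205:455,::-1],None,fx=2,fy=2))
E
```

```text
13.433308771831674 30.081639618147165 [-0.61193592 -1.37928089 -4.268729  ]
tcp [ 0.442  -0.0331  0.0356] y-yaw -0.142 q7 -0.77 t 27.55
xyz [-0.1745, 0.029, 0.0008] rot [-0.007, 0.002, -0.1]
```

View pics/h.png

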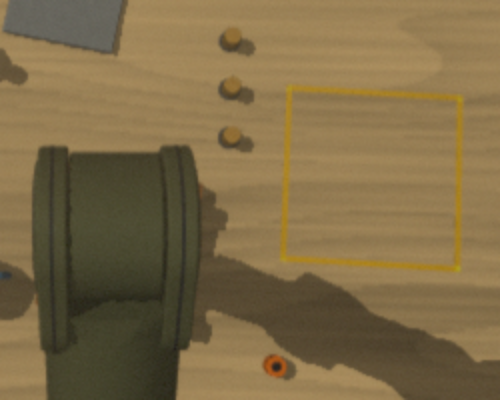

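The tray's right edge shows at (203,188), well on the robot's side of the nearest dog at (232,136). I'll carry on sideways.

Request:
carry_out([
  {"rot": [0,0,-0.02],"xyz": [-0.007,0.001,0],"grip": 255},
  {"rot": [0,0,-0.04],"xyz": [-0.018,0.003,0],"grip": 255},
  {"rot": [0,0,-0.06],"xyz": [-0.031,0.005,0],"grip": 255},
  {"rot": [0,0,-0.08],"xyz": [-0.045,0.007,0],"grip": 255},
  {"rot": [0,0,-0.1],"xyz": [-0.06,0.01,0],"grip": 255},
  {"rot": [0,0,-0.1],"xyz": [-0.075,0.012,0],"grip": 255},
  {"rot": [0,0,-0.1],"xyz": [-0.085,0.014,0],"grip": 255},
  {"rot": [0,0,-0.1],"xyz": [-0.09,0.015,0],"grip": 255},
])

```text
clock: 28.27
tool_pos: [0.4476, -0.1256, 0.0354]
eef_rot: [0.722, 0.692, -0.0, -0.001]
contact_force: [-0.9, 3.2, -2.6]
opening: 0.155
finger_force: 30.0
```

```bash
python3 - <<'E'
from h import *
s=r.get_state(); print(s['opening']*88,s['finger_force'],s['contact_force'])
go([.448,-.25,.035],-.042)
E
```

```text
13.64650094362968 30.014497563242912 [-0.94113703  3.22304737 -2.60309094]
tcp [ 0.4476 -0.1256  0.0354] y-yaw -0.043 q7 -0.59 t 28.2667
xyz [-0.1242, 0.0058, 0.0004] rot [-0.002, -0.0, -0.001]
```

Request:
carry_out([
  {"rot": [0,0,0],"xyz": [-0.008,0,0],"grip": 255},
  {"rot": [0,0,0],"xyz": [-0.022,0.001,0],"grip": 255},
  {"rot": [0,0,0],"xyz": [-0.04,0.002,0],"grip": 255},
  {"rot": [0,0,0],"xyz": [-0.06,0.003,0],"grip": 255},
  {"rot": [0,0,0],"xyz": [-0.08,0.004,0],"grip": 255},
  {"rot": [0,0,0],"xyz": [-0.1,0.005,0],"grip": 255},
  {"rot": [0,0,0],"xyz": [-0.115,0.006,0],"grip": 255},
  {"rot": [0,0,0],"xyz": [-0.124,0.006,0],"grip": 255},
])

```text
clock: 28.93
tool_pos: [0.4481, -0.2496, 0.0354]
eef_rot: [0.722, 0.692, -0.001, -0.001]
contact_force: [0.5, 3.6, -2.0]
opening: 0.158
finger_force: 30.0
```

```bash
python3 - <<'E'
from h import *
s=r.get_state(); print(s['opening']*88,s['finger_force'],s['contact_force'])
go([.45,-.385,.035],-.042)
E
```

```text
13.878184156098566 30.01736073754728 [ 0.45799907  3.61778046 -1.96039712]
tcp [ 0.4481 -0.2496  0.0354] y-yaw -0.043 q7 -0.37 t 28.9333
xyz [-0.1351, 0.0078, 0.0004] rot [-0.002, -0.0, -0.001]
```

Request:
carry_out([
  {"rot": [0,0,0],"xyz": [-0.01,0.001,0],"grip": 255},
  {"rot": [0,0,0],"xyz": [-0.025,0.001,0],"grip": 255},
  {"rot": [0,0,0],"xyz": [-0.045,0.002,0],"grip": 255},
  {"rot": [0,0,0],"xyz": [-0.067,0.004,0],"grip": 255},
  {"rot": [0,0,0],"xyz": [-0.09,0.005,0],"grip": 255},
  {"rot": [0,0,0],"xyz": [-0.112,0.006,0],"grip": 255},
  {"rot": [0,0,0],"xyz": [-0.128,0.007,0],"grip": 255},
  {"rot": [0,0,0],"xyz": [-0.135,0.008,0],"grip": 255},
])

```text
clock: 29.6
tool_pos: [0.4498, -0.3845, 0.0355]
eef_rot: [0.722, 0.691, -0.001, -0.001]
contact_force: [-1.3, 5.3, 3.5]
opening: 0.155
finger_force: 30.0
```

```bash
python3 - <<'E'
from h import *
s=r.get_state(); print(s['opening']*88,s['finger_force'],s['contact_force'])
go([.5445,-.386,.035],-.042)
im=r.snapshot('side')
cv2.imwrite('pics/i.png',cv2.resize(im[180:384,130:400,::-1],None,fx=2,fy=2))
E
```

```text
13.665309934442641 30.02811355283484 [-1.29830559  5.32291589  3.46794959]
tcp [ 0.4498 -0.3845  0.0355] y-yaw -0.044 q7 -0.06 t 29.6
xyz [0.0026, 0.0946, 0.0002] rot [-0.003, -0.001, -0.002]
```

View pics/i.png

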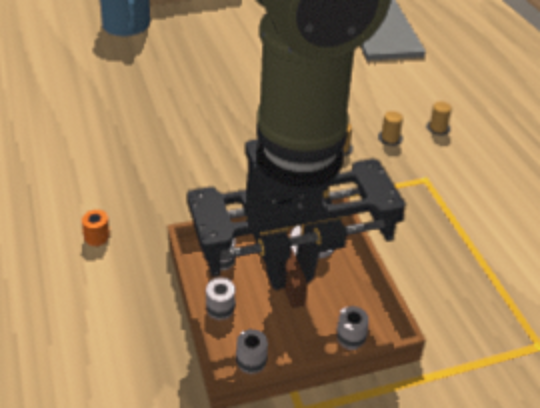

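The tray is flat on the bench past the dogs, held by its handle. Nuts are visible at (220,296), (252,348) and (352,325). Now I push away from the robot into the square.

Request:
carry_out([
  {"rot": [0,0,0],"xyz": [0,0.007,0],"grip": 255},
  {"rot": [0,0,0],"xyz": [0,0.02,0],"grip": 255},
  {"rot": [0,0,0],"xyz": [0.001,0.035,0],"grip": 255},
  {"rot": [0,0,0],"xyz": [0.001,0.05,0],"grip": 255},
  {"rot": [0,0,0],"xyz": [0.002,0.065,0],"grip": 255},
  {"rot": [0,0,0],"xyz": [0.002,0.08,0],"grip": 255},
  {"rot": [0,0,0],"xyz": [0.002,0.09,0],"grip": 255},
  {"rot": [0,0,0],"xyz": [0.003,0.094,0],"grip": 255},
])

```text
clock: 30.32
tool_pos: [0.5434, -0.3841, 0.0354]
eef_rot: [0.721, 0.693, -0.003, -0.002]
contact_force: [-8.2, -0.9, 9.9]
opening: 0.157
finger_force: 29.9
```

Request:
carry_out([
  {"rot": [0,0,0],"xyz": [0,0,0],"grip": 255},
  {"rot": [0,0,0],"xyz": [0,0,0],"grip": 255},
  {"rot": [0,0,0],"xyz": [0,0,0],"grip": 150},
  {"rot": [0,0,0],"xyz": [0,0,0],"grip": 150},
  {"rot": [0,0,0],"xyz": [0,0,0],"grip": 150},
  {"rot": [0,0,0],"xyz": [0,0,-0.02],"grip": 150},
  {"rot": [0,0,0],"xyz": [0,0,-0.05],"grip": 150},
  {"rot": [0,0,0],"xyz": [0,0,-0.09],"grip": 150},
])

```text
clock: 30.98
tool_pos: [0.5432, -0.383, 0.1234]
eef_rot: [0.721, 0.692, -0.001, -0.004]
contact_force: [-0.3, -0.3, 0.1]
opening: 0.41
finger_force: 0.0
```

Request:
carry_out([
  {"rot": [0,0,0],"xyz": [0,0,-0.04],"grip": 150},
  {"rot": [0,0,0],"xyz": [0.04,-0.02,-0.08],"grip": 150},
  {"rot": [0,0,0],"xyz": [0.08,-0.04,-0.1],"grip": 150},
  {"rot": [0,0,0],"xyz": [0.12,-0.06,-0.1],"grip": 150},
  {"rot": [0,0,0],"xyz": [0.16,-0.08,-0.1],"grip": 150},
  {"rot": [0,0,0],"xyz": [0.2,-0.1,-0.1],"grip": 150},
  {"rot": [0,0,0],"xyz": [0.23,-0.11,-0.1],"grip": 150},
  {"rot": [0,0,0],"xyz": [0.23,-0.11,-0.1],"grip": 150},
])

```text
clock: 31.65
tool_pos: [0.4428, -0.1451, 0.2261]
eef_rot: [0.72, 0.694, -0.0, -0.002]
contact_force: [0.1, 0.2, -0.0]
opening: 0.41
finger_force: 0.0
```

```bash
python3 - <<'E'
from h import *
save('top','j.png',(205,110,455,310),3.1)
s=r.get_state();print(s['clock'],s['tool_pos'],s['contact_force'])
E
```

```text
31.7 [ 0.44228802 -0.14226089  0.22628983] [-2.08044946  2.99166855  0.5710002 ]
```

View pics/j.png

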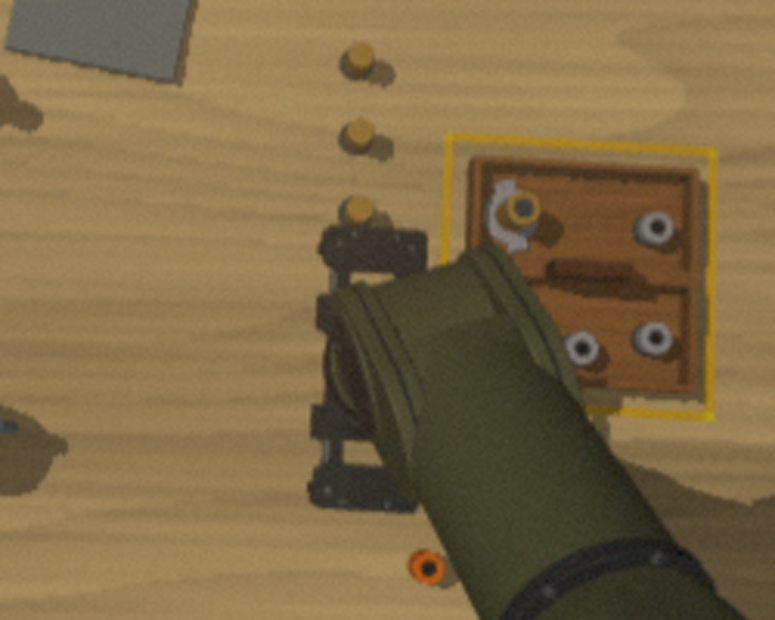

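The tray sits square inside the yellow lines. The bush is at (520,210) and three nuts show at (655,228), (582,348) and (654,338). The arm hides the fourth, which was in its bay when I last looked. The arm settles, then I hand in.

Request:
carry_out([
  {"rot": [0,0,0],"xyz": [0.04,0,0],"grip": 150},
  {"rot": [0,0,0],"xyz": [0.08,0,0],"grip": 150},
  {"rot": [0,0,0],"xyz": [0.1,0,0],"grip": 150},
  {"rot": [0,0,0],"xyz": [0.1,0,0],"grip": 150},
  {"rot": [0,0,0],"xyz": [0.1,0,0],"grip": 150},
  {"rot": [0,0,0],"xyz": [0.1,0,0],"grip": 150},
])

```text
clock: 32.2
tool_pos: [0.449, -0.051, 0.2254]
eef_rot: [0.722, 0.692, -0.001, -0.001]
contact_force: [-0.5, 0.5, 0.8]
opening: 0.414
finger_force: 0.0
```

```bash
python3 - <<'E'
from h import *
print(r.get_state()['contact_force'], r.finish_job())
E
```

```text
the job is handed in; nothing more can be done
[-0.48384853  0.46921018  0.76168975] None
```

I handed the job in at about 32 s, and no verdict came back: the bush and all four steel nuts are in the tray, and the tray rests square inside the yellow square; the arm hid one nut in the last picture, but it was in the tray before the slide.

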